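# Stack the agitator discs on a bead mill

### The arm

A 6-joint arm with a two-finger parallel gripper is mounted at the origin on a cart in front of the work surface, level with it; the furniture and walls round the work are solid. World frame = base frame: x ahead of the robot, y to its left, z up, the work surface at z = 0. Lengths are in mm, angles in rad, forces in N, time in s.
With the tool pointing down it reaches from about 275 to 750 mm from the base axis. Payload 10.2 kg.
Tool frame: the origin (TCP) lies at the very end of the fingers, on their centre line; the grasp point (between the pads) lies 19 mm behind it (ctrl.grip_depth is the distance from the TCP to the grasp point, in mm); z points along the fingers, x is the direction in which the jaws open and shut, and the axes are right-handed (so a half turn about z gives the same grasp; the last joint's range is limited). The gripper opens to 85 mm and grips with 20 to 120 N. Pads are 22 mm wide; open, the fingers measure 114 mm over their backs; the gripper's body (76 mm by 85 mm) begins 54 mm behind the grasp point. The pads swing forward as they close: fully open they stand 13 mm farther back than shut.
Start: joints at [-1.417, 0.313, 1.498, -0, 1.331, -0.223], TCP at [193.16, -488.181, 204.894] pointing down, gripper open.
Joint ranges: [-2.94, 2.94], [-0.97, 2.17], [0.19, 2.56], [-1.23, 4.37], [0.02, 3.11], [-2.88, 2.88]. Speed limits (rad/s): [2.39, 2.39, 3.01, 3.14, 3.14, 3.14].

### API

Orientations are given as a unit quaternion [w, x, y, z].
In Python, from rig import ctrl gives the robot as it stands.
- The arm moves only by the tool play_rows, never from a script. Its argument "motion" is a list of rows, each a list of 2 entries, a list of its own where there are three numbers: the shift along the tool's x, y, z in mm, then the turn, a rotation vector about the tool's x, y, z in degrees. A call has 1 to 20 rows; each row shifts and turns the commanded pose from where the row before left it, along the tool's axes as they then stand; what a row does not reach is not made up. A row lasts 1/12 s, in which the tool goes at most 41.7 mm and 7.16 degrees, less where a joint would pass 70% of its speed; a pose out of reach is approached as far as the arm can. A call with a gripper value outside its range is refused whole. "fingers" is the finger opening in mm, from 0 to 85.4, set as the call begins (left out, the last holds). The fingers move at their own pace and stop on an object; "squeeze" is the grip in N (left out, the last holds). Time passes only in rows, so rows that do not move let the fingers close. It gives the time, the measured TCP pose, the force and the opening at its end, in the units of the state.
- ctrl.sense(): the state, without advancing time (a new reading comes with each control period).
- ctrl.capture(name): name is "side" or "top"; returns the picture (400x640x3 uint8, red, green, blue); there is no depth.
- ctrl.get_calibration(name): a dict with "K" (3x3 intrinsics, pixels), "R" (3x3) and "t" (3): a world point X has camera coordinates R X + t. Camera axes: x right, y down, z forward; pixel columns grow to the right and rows downward; lengths in mm; the calibration is good to about 2 mm. A picture is of the moment at which its call begins. get_calibration takes no time and is no camera call.
- ctrl.finish_job(): hands the job in, once; it reports no verdict.
Trained networks look in the newest picture that a camera, given by its name, has taken for a name from the list of things; names that differ only in an ending like _2 or _b are one class to them, and where a whole thing is asked for, a point or a joint stands for the part that bears it (a point fixed in the world has none). Each returns a list of dicts, best first, with "p" (0 to 1); they miss things now and then, are a little off and sometimes report something else, mostly with a low value. They report only what shows in the picture. A call takes as long as a camera call. They do not tell look-alikes from the thing itself.
- ctrl.spot_in(camera, name): "position" ([column, row] as shares, 0 to 1, of the picture: columns of its width, rows of its height, amid what is visible of it).
The state is a dict: "time_s": time; "joints": joint angles; "dq": joint speeds; "tau": joint torques, N m; "eef_pos": TCP position; "ee_rot": TCP orientation; "force": force on the tool from outside, world axes, zero at the start; "wrist_torque": the same for the moment, N m; "grip_width": opening from 0.0 (shut) to 1.0 (fully open).
Only numpy, scipy, OpenCV 4.12 (cv2) and the standard library are available. Lean on these libraries where they do the work, as an engineer would, in place of code of your own. Each camera call takes 0.05 s, during which the arm holds its last target. There are 200 camera calls.

### The job

Make the bench mill ready: first turn its black speed knob fully anticlockwise to the off stop. Then thread all the agitator discs that lie on the worktop, hub up and fully home, onto the square spindle, largest at the bottom to smallest at the top, and last of all turn the red clamp knob fully clockwise to its stop. Leave the speed off, and do not disturb the beaker, petri dish and stopper.

Things in the scene. Friction and masses are not known exactly. Their poses are not given: they have to be found in the camera images.
- disc_blue_mid (a point): Agitator disc: round blue plate, 74 mm across, 4 mm thick, with a square metal hub 28 x 28 mm standing 10 mm above it; 14 mm high over all, about 80 g; grip it by the hub. Square bore 16.4 x 16.4 mm right through, parallel to the hub (alike after each quarter turn). Point: centre of the disc, 7 mm above its underside; x, y square with the hub, z up. May be absent.
- disc_blue: The blue agitator disc as a body; origin at the centre of its underside, same axes.
- disc_yellow_mid (a point): Agitator disc: round yellow plate, 64 mm across, 4 mm thick, with a square metal hub 28 x 28 mm standing 10 mm above it; 14 mm high over all, about 80 g; grip it by the hub. Square bore 16.4 x 16.4 mm right through, parallel to the hub (alike after each quarter turn). Point: centre of the disc, 7 mm above its underside; x, y square with the hub, z up. May be absent.
- disc_yellow: The yellow agitator disc as a body; origin at the centre of its underside, same axes.
- disc_green_mid (a point): Agitator disc: round green plate, 54 mm across, 4 mm thick, with a square metal hub 28 x 28 mm standing 10 mm above it; 14 mm high over all, about 80 g; grip it by the hub. Square bore 16.4 x 16.4 mm right through, parallel to the hub (alike after each quarter turn). Point: centre of the disc, 7 mm above its underside; x, y square with the hub, z up. May be absent.
- disc_green: The green agitator disc as a body; origin at the centre of its underside, same axes.
- disc_white_mid (a point): Agitator disc: round white plate, 44 mm across, 4 mm thick, with a square metal hub 28 x 28 mm standing 10 mm above it; 14 mm high over all, about 80 g; grip it by the hub. Square bore 16.4 x 16.4 mm right through, parallel to the hub (alike after each quarter turn). Point: centre of the disc, 7 mm above its underside; x, y square with the hub, z up. May be absent.
- disc_white: The white agitator disc as a body; origin at the centre of its underside, same axes.
- spindle_foot (a point): On the axis of the upright square spindle, on the shoulder where the lowest disc rests (58 mm above the worktop). Fixed, 14 x 14 mm, flats along this frame's x and y; it stands 62 mm above this point, the top 8 mm tapering to 8 x 8 mm. The round shoulder is 44 mm across, 8 mm above the deck. Discs go on hub up; each adds 14 mm of height.
- speed_knob_grip (a point): Black speed knob, front left of the deck: point on its upright axis, 37 mm above the deck, 7 mm below the knob's top. A bar 42 mm long, 14 mm thick, 32 mm high on a skirt 44 mm across; the bar runs along this frame's x (white pointer towards -x), z up. 123 mm from the spindle's axis, 130 mm from the other knob.
- speed_knob (a joint): Angle of the black speed knob, rad: 0 at its fully anticlockwise stop (off), growing clockwise seen from above to 4.71 at the other stop. Stays where it is left; friction 0.04 N m.
- clamp_knob_grip (a point): Red spindle clamp knob, at the front right of the deck: same shape and size as the black one, same point and axes.
- clamp_knob (a joint): Angle of the red clamp knob, rad: 0 at its fully anticlockwise stop (loose), growing clockwise seen from above to 4.71 at its fully clockwise stop (tight). Stays where it is left; friction 0.04 N m.
- mill: The mill's drive unit, a fixed white case 220 x 220 mm, deck 50 mm above the worktop; origin at the centre of its underside, its front (knob side) faces -x of its own frame, the spindle is 50 mm towards +x.
- oil_beaker_mid (a point): Bystander: small glass beaker, 52 x 57 x 68 mm; its centre.
- petri_mid (a point): Bystander: petri dish, 68 mm across, 17 mm high; its centre.
- red_stopper_mid (a point): Bystander: red rubber stopper, 32 mm across, 24 mm high; its centre.
There are look-alikes about, which are no part of the job. Leave any orange or pink look-alike of the disc_white alone. Several things have the shape of the disc_green; the one meant has the colours described above.

How it is judged:
By the outcome, as a careful person would: the job done as asked, in the order asked, and still so for the second after the job is handed in, with the robot touching nothing.
Of disc_blue, disc_yellow, disc_green, disc_white only 3 to 4 are there at a start; the rules pass over those that are not, and their reading is None.
At some moment in a run one of disc_blue, disc_yellow, disc_green, disc_white may be knocked a few centimetres aside while the robot is not near it.
Once in a run the grip may slacken for a moment while it holds something.
It also fails if it takes over 210 s, if anything falls off the work surface, if the arm or the gripper's body presses on something with over 40 N, if the wrist force passes 120 N, or if a joint passes its speed limit or range.

## Working session

There is one attempt and no reset: what is moved stays moved. The work goes in short steps, Python scripts to look and compute and a tool call to move; the robot and the scene stay as the last step left them, time stands still between calls to the robot, and variables do not carry over. Pictures are saved under pics/ and viewed, about 12 in all and at most 16, crops included, and the job is handed in when it is done.

Besides the shell and the picture viewer there is one more tool, called after "Emit:" as name(argument=value, ...), one argument or row to a line, values as JSON. play_rows: Moves the arm, as the interface text tells. Its arguments: {"type":"object","properties":{"motion":{"type":"array"},"fingers":{"type":"number"},"squeeze":{"type":"number"}},"required":["motion"]}

```bash
mkdir -p pics; ls; python3 - <<'E'
from rig import ctrl
import cv2,numpy as np
for n in ("top","side"):
    im=ctrl.capture(n); cv2.imwrite(f"pics/{n}0.png",im[:,:,::-1])
    c=ctrl.get_calibration(n); R=np.array(c["R"]);t=np.array(c["t"]);print(n,np.array(c["K"]).tolist(),R.round(3).tolist(),(-R.T@t).round())
    for o in ["disc_blue_mid","disc_yellow_mid","disc_green_mid","disc_white_mid","spindle_foot","speed_knob_grip","clamp_knob_grip","mill","oil_beaker_mid","petri_mid","red_stopper_mid"]:
        try: print(o,[(round(d["p"],2),[round(d["position"][0]*640),round(d["position"][1]*400)]) for d in ctrl.spot_in(n,o)][:5])
        except Exception as e: print(o,e)
print(ctrl.sense())
E
```

```text
pics
top [[512.6509840422028, 0.0, 314.38915809490476], [0.0, 512.6509840422028, 196.64389191373718], [0.0, 0.0, 1.0]] [[0.028, -1.0, -0.011], [-0.987, -0.026, -0.16], [0.16, 0.015, -0.987]] [ 346.   45. 1301.]
disc_blue_mid [(0.52, [258, 141])]
disc_yellow_mid [(0.89, [273, 229]), (0.61, [215, 243]), (0.29, [436, 210])]
disc_green_mid [(0.85, [266, 196]), (0.76, [307, 189]), (0.5, [326, 222])]
disc_white_mid [(0.57, [216, 243]), (0.55, [196, 204]), (0.44, [234, 196])]
spindle_foot [(0.95, [404, 196])]
speed_knob_grip [(0.66, [385, 220]), (0.39, [438, 210]), (0.32, [268, 191])]
clamp_knob_grip [(0.69, [434, 210])]
mill [(0.65, [404, 199])]
oil_beaker_mid [(0.63, [255, 144])]
petri_mid [(0.57, [218, 137]), (0.2, [255, 144])]
red_stopper_mid [(0.63, [326, 269]), (0.61, [273, 232])]
side [[412.27729428176593, 0.0, 315.66906671758045], [0.0, 412.27729428176593, 202.7338693561287], [0.0, 0.0, 1.0]] [[-0.874, -0.486, 0.004], [-0.32, 0.57, -0.757], [0.365, -0.663, -0.654]] [211. 651. 672.]
disc_blue_mid []
disc_yellow_mid [(0.97, [321, 277])]
disc_green_mid [(0.79, [295, 235]), (0.76, [338,
[... 317 characters left out ...]
_mid [(0.5, [388, 242])]
{'time_s': 1.2, 'joints': array([-1.41741865e+00,  3.12905986e-01,  1.49768897e+00,  2.31164296e-05,
        1.33097447e+00, -2.23383601e-01]), 'dq': array([-0.00147886,  0.00172949, -0.00201485,  0.00100225,  0.0001417 ,
        0.00090906]), 'tau': array([ 1.04698363e-03, -4.12166584e+01, -2.59892642e+01, -1.09848054e-04,
        5.19481764e-04,  5.82919100e-06]), 'eef_pos': array([ 193.15882566, -488.19478864,  204.89526947]), 'ee_rot': array([ 8.41458137e-07,  8.27014431e-01, -5.62180692e-01,  1.61347476e-05]), 'force': array([-0.44865395, -0.21627964, -0.59255286]), 'wrist_torque': array([ 0.00584011,  0.00458557, -0.00145728]), 'grip_width': 0.9999508306957416}
```

```bash
python3 - <<'E'
import cv2
a=cv2.imread("pics/top0.png")[100:300,180:480]
cv2.imwrite("pics/top0c.png",cv2.resize(a,(800,533),interpolation=cv2.INTER_CUBIC))
a=cv2.imread("pics/side0.png")[110:370,150:450]
cv2.imwrite("pics/side0c.png",cv2.resize(a,(690,598),interpolation=cv2.INTER_CUBIC))
E
```

```text
(no output)
```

View pics/top0c.png

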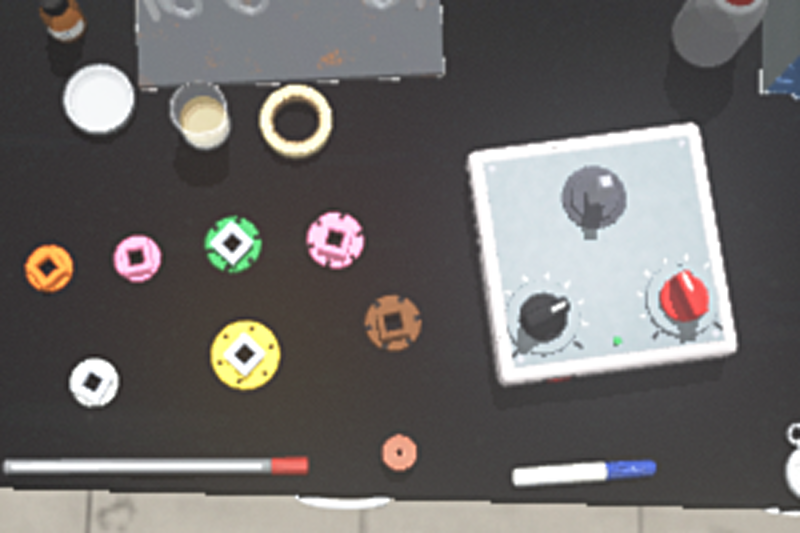

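View pics/side0c.png

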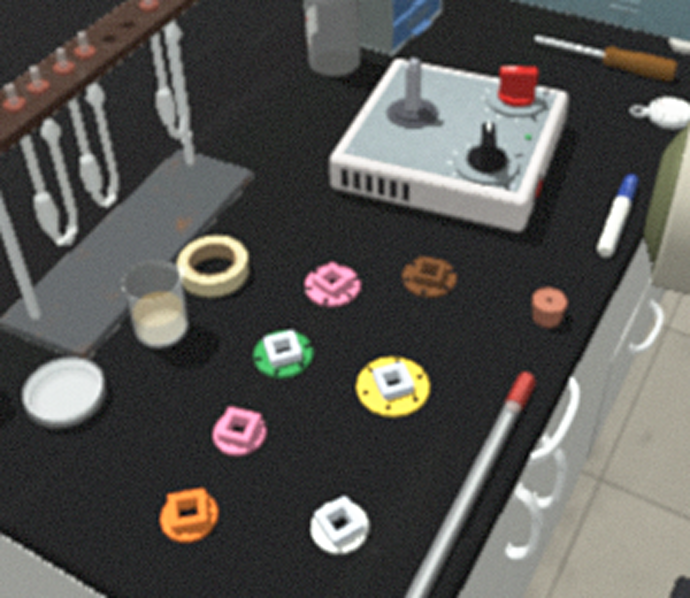

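Seen in the top crop: yellow at full px (272,233), green with white hub at (267,191), white at (215,243). The blue disc seems to be absent. The look-alikes are two pink ones (231,197) and (305,190), a brown one (328,221) and an orange one (198,200). Next I'll make rectified close-ups to measure and confirm.

```bash
cat > h.py <<'E'
from rig import ctrl
import cv2,numpy as np
def cal(n):
    c=ctrl.get_calibration(n); return np.array(c["K"]),np.array(c["R"]),np.array(c["t"])
def proj(n,X):
    K,R,t=cal(n); p=(R@np.atleast_2d(X).T).T+t; p=p@K.T; return p[:,:2]/p[:,2:]
def back(n,uv,z):
    K,R,t=cal(n); d=R.T@np.linalg.inv(K)@np.array([uv[0],uv[1],1.]); o=-R.T@t
    return o+d*(z-o[2])/d[2]
def rect(n,im,c,z,half=50,s=2.6):
    # world x up, y left
    N=int(2*half*s)
    W=np.array([[c[0]+half,c[1]+half,z],[c[0]+half,c[1]-half,z],[c[0]-half,c[1]-half,z],[c[0]-half,c[1]+half,z]])
    H=cv2.getPerspectiveTransform(proj(n,W).astype(np.float32),np.float32([[0,0],[N,0],[N,N],[0,N]]))
    return cv2.warpPerspective(im,H,(N,N),flags=cv2.INTER_CUBIC)
def st():
    s=ctrl.sense(); q=s["ee_rot"]; psi=np.degrees(2*np.arctan2(q[2],q[1]))
    return s["eef_pos"],(psi+180)%360-180,s
def rows(dx,dy,dz,n=None):
    """world shift -> one tool row times n"""
    p,psi,s=st(); c,q=np.cos(np.radians(psi)),np.sin(np.radians(psi))
    v=np.array([c*dx+q*dy,q*dx-c*dy,-dz]); n=n or max(1,int(np.ceil(np.linalg.norm(v)/30)))
    return n,(v/n).round(2).tolist()
E
python3 - <<'E'
from h import *
T=cv2.imread("pics/top0.png");S=cv2.imread("pics/side0.png")
hsv=cv2.cvtColor(T,cv2.COLOR_BGR2HSV)
b=cv2.inRange(hsv,(95,110,60),(130,255,255)); n,_,stt,ce=cv2.connectedComponentsWithStats(b)
print("blue blobs",[(ce[i].round().tolist(),int(stt[i,4])) for i in range(1,n) if stt[i,4]>25])
L=[("yel",(272,233),(321,277),14),("grn",(267,191),(272,262),14),("wht",(215,243),(298,338),14),("spd",(386,218),(362,178),94),("clp",(437,210),(374,147),94),("spin",(407,168),(330,138),120)]
m=[]
for nm,a,c,z in L:
    P=back("top",a,z);Q=back("side",c,z); print(nm,P.round(),Q.round())
    r=cv2.hconcat([rect("top",T,P,z),rect("side",S,P,z)]) 
    r=cv2.resize(r,(400,200))
    for k in (100,300): cv2.drawMarker(r,(k,100),(255,0,255),cv2.MARKER_CROSS,6,1)
    m.append(r)
cv2.imwrite("pics/rect.png",cv2.vconcat([cv2.hconcat(m[i:i+2]) for i in (0,2,4)]))
E
```

```text
blue blobs [([506.0, 129.0], 892), ([416.0, 275.0], 98)]
yel [459. 169.  14.] [457. 179.  14.]
grn [566. 186.  14.] [566. 194.  14.]
wht [430. 312.  14.] [428. 319.  14.]
spd [ 494. -107.   94.] [483. -64.  94.]
clp [ 517. -227.   94.] [ 509. -197.   94.]
spin [ 611. -152.  120.] [ 608. -143.  120.]
```

View pics/rect.png

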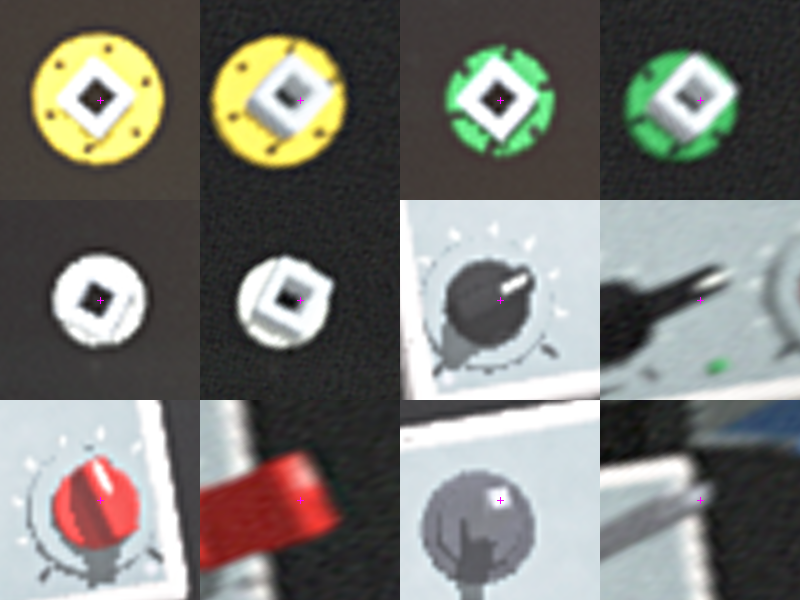

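The top row shows yellow and green, the middle row shows white and the black knob, and the bottom row shows the red knob and the spindle. The hubs on yellow, green and white are white and upright, and blue is absent (the only blue blobs are a book and a pen). Now the refined fit.

```bash
cat > meas.py <<'E'
from h import *
def mask_of(n,im,nm):
    hsv=cv2.cvtColor(im,cv2.COLOR_BGR2HSV)
    if nm=="yel": return cv2.inRange(hsv,(18,90,90),(36,255,255))
    if nm=="grn": return cv2.inRange(hsv,(50,80,50),(85,255,255))
    return cv2.inRange(hsv,(0,0,120),(180,70,255))
def disc(n,im,nm,c):
    """plate outline (hull) centre at z=3, then hub-top angle/centre at z=14"""
    r=rect(n,im,c,3,60,5); m=cv2.morphologyEx(mask_of(n,r,nm),cv2.MORPH_OPEN,np.ones((5,5)))
    N,l,s,ce=cv2.connectedComponentsWithStats(m)
    pts=np.argwhere(m)[:,::-1].astype(np.float32)
    pts=pts[np.hypot(*(pts-300).T)<220]
    (e,ax,an)=cv2.fitEllipse(cv2.convexHull(pts))
    out=[round(c[0]+60-e[1]/5,1),round(c[1]+60-e[0]/5,1),"diam",(np.array(ax)/5).round(1).tolist()]
    r=rect(n,im,c,14,60,5); hsv=cv2.cvtColor(r,cv2.COLOR_BGR2HSV)
    m=cv2.inRange(hsv,(0,0,150),(180,60,255)); 
    cs,_=cv2.findContours(m,cv2.RETR_EXTERNAL,cv2.CHAIN_APPROX_NONE)
    k=max(cs,key=cv2.contourArea); (e,ax,an)=cv2.minAreaRect(k)
    out+=["hub",round(c[0]+60-e[1]/5,1),round(c[1]+60-e[0]/5,1),(np.array(ax)/5).round(1).tolist(),"worldang",round(-an%90,1)]
    # bore: dark blob near centre
    d=cv2.inRange(hsv,(0,0,0),(180,255,110)); N,l,s,ce=cv2.connectedComponentsWithStats(d)
    j=[i for i in range(1,N) if 200<s[i,4]<9000]
    if j:
        i=min(j,key=lambda i:np.hypot(*(ce[i]-300))); e,ax,an=cv2.minAreaRect(np.argwhere(l==i)[:,::-1].astype(np.float32))
        out+=["bore",round(c[0]+60-ce[i][1]/5,1),round(c[1]+60-ce[i][0]/5,1),(np.array(ax)/5).round(1).tolist(),"ang",round(-an%90,1)]
    return out
E
python3 - <<'E'
from meas import *
T=cv2.imread("pics/top0.png");S=cv2.imread("pics/side0.png")
for nm,c in (("yel",(459,171)),("grn",(566,188)),("wht",(430,314))):
    for n,im in (("top",T),("side",S)): print(nm,n,*disc(n,im,nm,c))
# mill: black/red knob pointer & skirt, spindle: residual of known geometry
for z,uvs in ((66,None),):
    pass
r=cv2.hconcat([rect("top",T,(494,-107),101,35,5.6),rect("top",T,(517,-227),101,35,5.6)])
r2=cv2.hconcat([rect("top",T,(611,-152),120,35,5.6),cv2.resize(S[120:200,290:400],(392,392*80//110))[:392] if 0 else cv2.resize(S[110:190,300:380],(392,392),interpolation=cv2.INTER_CUBIC)])
r=cv2.vconcat([r,r2]); r=cv2.resize(r,(600,600))
cv2.imwrite("pics/knobs.png",r)
E
```

```text
yel top 460.4 171.6 diam [68.5, 68.8] hub 460.6 171.4 [31.4, 30.9] worldang 48.7 bore 460.3 171.3 [12.4, 13.3] ang 48.9
yel side 462.4 172.2 diam [67.6, 70.2] hub 460.5 174.6 [31.6, 37.5] worldang 49.6 bore 459.9 176.2 [10.2, 5.1] ang 51.3
grn top 566.9 187.9 diam [55.4, 56.3] hub 566.3 187.5 [32.5, 32.2] worldang 48.8 bore 566.3 187.5 [12.2, 12.5] ang 48.2
grn side 568.7 188.6 diam [57.9, 61.3] hub 566.5 190.6 [31.2, 38.9] worldang 48.6 bore 565.6 192.5 [10.6, 3.4] ang 52.6
wht top 430.3 314.3 diam [46.8, 47.5] hub 429.8 312.1 [45.0, 45.7] worldang 4.8 bore 430.0 313.5 [12.1, 13.3] ang 62.9
wht side 432.8 313.7 diam [45.7, 50.3] hub 428.6 320.3 [44.8, 45.0] worldang 71.6 bore 430.1 317.4 [11.0, 8.1] ang 63.4
```

View pics/knobs.png

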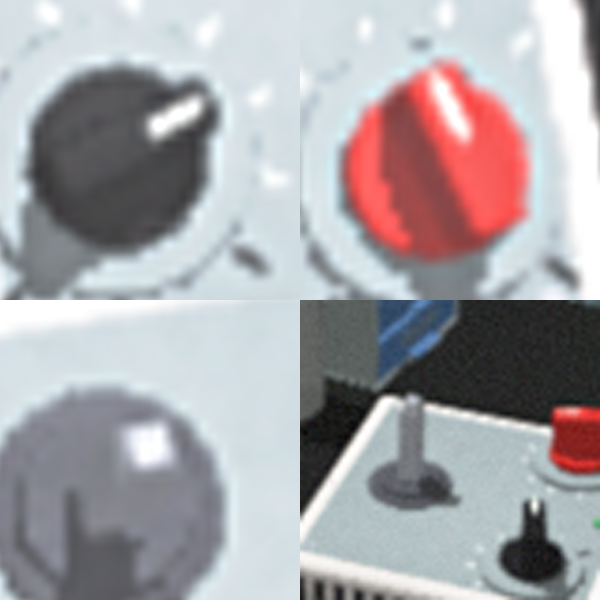

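Speed knob at about (496,-104.5), pointer direction -61°. Clamp knob at about (518,-232), pointer 25°. Spindle at about (611,-151), mill yaw about 10°. Knob spacing comes out at 129 mm (130 stated) and knob to spindle at 124 (123 stated), so these are consistent. Speed knob first.

Emit:
play_rows(
  motion=[
    [[-15.34,-26.43,0],[0,0,0]],
    [[-15.34,-26.43,0],[0,0,0]],
    [[-15.34,-26.43,0],[0,0,0]],
    [[-15.34,-26.43,0],[0,0,0]],
    [[-15.34,-26.43,0],[0,0,0]],
    [[-15.34,-26.43,0],[0,0,0]],
    [[-15.34,-26.43,0],[0,0,0]],
    [[-15.34,-26.43,0],[0,0,0]],
    [[-15.34,-26.43,0],[0,0,0]],
    [[-15.34,-26.43,0],[0,0,0]],
    [[-15.34,-26.43,0],[0,0,0]],
    [[-15.34,-26.43,0],[0,0,0]],
    [[-15.34,-26.43,0],[0,0,0]],
    [[-15.34,-26.43,0],[0,0,0]],
    [[-15.34,-26.43,0],[0,0,0]],
    [[-15.34,-26.43,0],[0,0,0]],
  ],
  fingers=50,
)

```text
time_s: 2.53
eef_pos: [496.9, -102.9, 205.0]
ee_rot: [-0.0, 0.827, -0.562, 0.0]
force: [-0.2, -0.5, 0.8]
grip_width: 0.583
```

Emit:
play_rows(
  motion=[
    [[0,0,5],[0,0,6.88]],
    [[0,0,5],[0,0,6.88]],
    [[0,0,5],[0,0,6.88]],
    [[0,0,5],[0,0,6.88]],
    [[0,0,5],[0,0,6.88]],
    [[0,0,5],[0,0,6.88]],
    [[0,0,5],[0,0,6.88]],
    [[0,0,5],[0,0,6.88]],
    [[0,0,5],[0,0,6.88]],
    [[0,0,5],[0,0,6.88]],
    [[0,0,5],[0,0,6.88]],
    [[0,0,5],[0,0,6.88]],
    [[0,0,0],[0,0,0]],
    [[0,0,0],[0,0,0]],
  ],
)

```text
time_s: 3.7
eef_pos: [496.0, -104.3, 144.9]
ee_rot: [-0.0, -0.252, 0.968, 0.0]
force: [0.1, -0.5, 0.5]
grip_width: 0.586
```

```bash
python3 - <<'E'
from h import *
p,psi,s=st(); print(p,psi,s["joints"],s["time_s"],s["ee_rot"]); print(rows(496-p[0],-104.5-p[1],71-p[2],5))
E
```

```text
[ 496.03343102 -104.33596328  144.91310515] -150.76663282484571 [-4.38832769e-01  3.29682383e-01  1.63893497e+00  2.42075048e-05
  1.17324434e+00  2.19253200e+00] 3.7 [-9.62722719e-05 -2.52351126e-01  9.67635722e-01  9.46142633e-05]
(5, [0.02, -0.03, 14.78])
```

Emit:
play_rows(
  motion=[
    [[0,0,15],[0,0,0]],
    [[0,0,15],[0,0,0]],
    [[0,0,15],[0,0,0]],
    [[0,0,15],[0,0,0]],
    [[0,0,14],[0,0,0]],
    [[0,0,0],[0,0,0]],
  ],
)

```text
time_s: 4.2
eef_pos: [495.0, -103.9, 69.0]
ee_rot: [-0.001, -0.252, 0.968, 0.001]
force: [0.5, 0.6, 0.5]
grip_width: 0.589
```

Emit:
play_rows(
  motion=[
    [[0,0,0],[0,0,0]],
    [[0,0,0],[0,0,0]],
    [[0,0,0],[0,0,0]],
    [[0,0,0],[0,0,0]],
    [[0,0,0],[0,0,0]],
    [[0,0,0],[0,0,0]],
    [[0,0,0],[0,0,0]],
    [[0,0,0],[0,0,0]],
  ],
  fingers=0,
  squeeze=25,
)

```text
time_s: 4.87
eef_pos: [496.1, -104.4, 71.0]
ee_rot: [0.0, -0.251, 0.968, -0.0]
force: [0.2, -0.1, 0.7]
grip_width: 0.001
```

```bash
python3 - <<'E'
from h import *
T=ctrl.capture("top")[:,:,::-1];S=ctrl.capture("side")[:,:,::-1]
a=cv2.resize(T[130:270,340:480],(400,400),interpolation=cv2.INTER_CUBIC);b=cv2.resize(S[100:240,290:430],(400,400),interpolation=cv2.INTER_CUBIC)
cv2.imwrite("pics/k1.png",cv2.hconcat([a,b])); print(ctrl.sense()["grip_width"])
E
```

```text
0.0034564645885667906
```

View pics/k1.png

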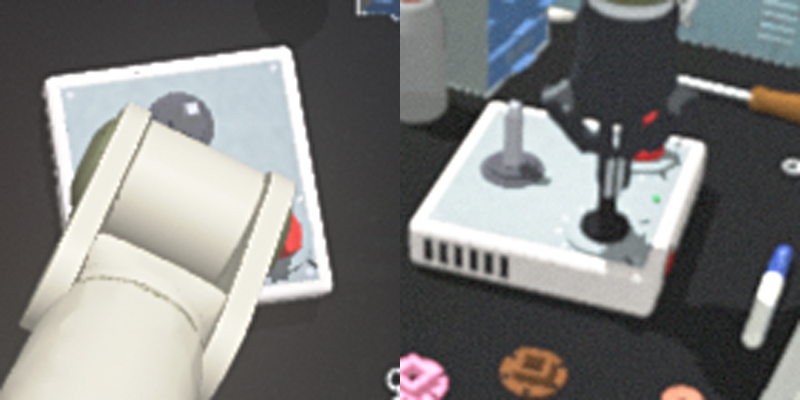

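Emit:
play_rows(
  motion=[
    [[0,0,0],[0,0,-5]],
    [[0,0,0],[0,0,-5]],
    [[0,0,0],[0,0,-5]],
    [[0,0,0],[0,0,-5]],
  ],
)

```text
time_s: 5.3
eef_pos: [496.1, -104.4, 70.9]
ee_rot: [-0.0, -0.417, 0.909, 0.0]
force: [-0.2, -0.1, -0.2]
grip_width: 0.002
```

```bash
python3 - <<'E'
from h import *
p,psi,s=st(); print(p,psi,s["wrist_torque"],s["force"],s["grip_width"],s["tau"][5])
S=ctrl.capture("side")[:,:,::-1]
cv2.imwrite("pics/k2.png",cv2.resize(S[120:200,320:400],(640,600),interpolation=cv2.INTER_CUBIC))
E
```

```text
[ 496.05024415 -104.36033483   70.86851951] -130.7198973123542 [-0.01096026  0.05812885  0.05499217] [-0.19111022 -0.10312062 -0.18299515] 0.002243576508259305 1.3901770859956741
```

View pics/k2.png

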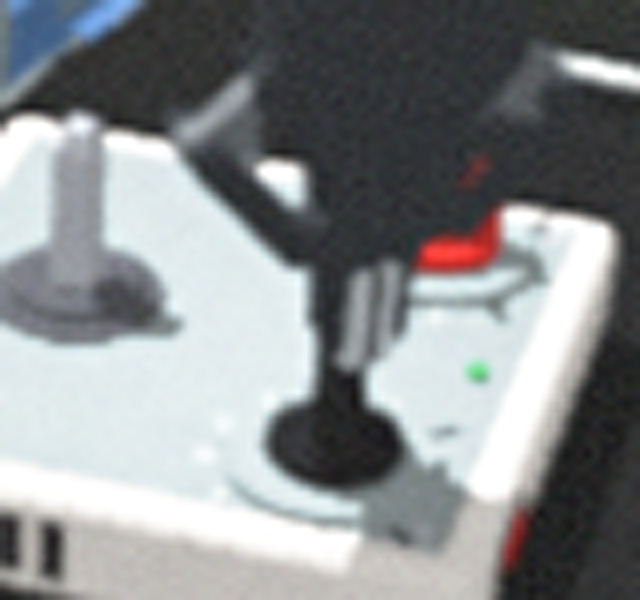

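Emit:
play_rows(
  motion=[
    [[0,0,0],[0,0,-5]],
    [[0,0,0],[0,0,-5]],
    [[0,0,0],[0,0,-5]],
    [[0,0,0],[0,0,-5]],
    [[0,0,0],[0,0,-5]],
    [[0,0,0],[0,0,-5]],
    [[0,0,0],[0,0,-5]],
    [[0,0,0],[0,0,-5]],
  ],
)

```text
time_s: 6.02
eef_pos: [496.0, -104.3, 70.9]
ee_rot: [-0.0, -0.702, 0.712, 0.0]
force: [0.4, -0.2, 0.8]
grip_width: -0.001
```

Emit:
play_rows(
  motion=[
    [[0,0,0],[0,0,0]],
    [[0,0,0],[0,0,0]],
    [[0,0,0],[0,0,0]],
    [[0,0,0],[0,0,0]],
    [[0,0,-20],[0,0,0]],
    [[0,0,-20],[0,0,0]],
    [[0,0,-20],[0,0,0]],
  ],
  fingers=50,
)

```text
time_s: 6.6
eef_pos: [495.8, -104.3, 131.6]
ee_rot: [-0.0, -0.7, 0.714, 0.0]
force: [0.2, 0.3, 0.0]
grip_width: 0.589
```

```bash
python3 - <<'E'
from h import *
p,psi,s=st(); print(p,psi,s["wrist_torque"],s["force"],s["grip_width"])
S=ctrl.capture("side")[:,:,::-1]
cv2.imwrite("pics/k3.png",cv2.resize(S[130:220,320:410],(600,600),interpolation=cv2.INTER_CUBIC))
E
```

```text
[ 495.84971457 -104.25954284  131.55728991] -91.0657525217253 [-0.00650704  0.02813494 -0.0103189 ] [0.22483686 0.2908256  0.03096103] 0.5890919221117606
```

View pics/k3.png

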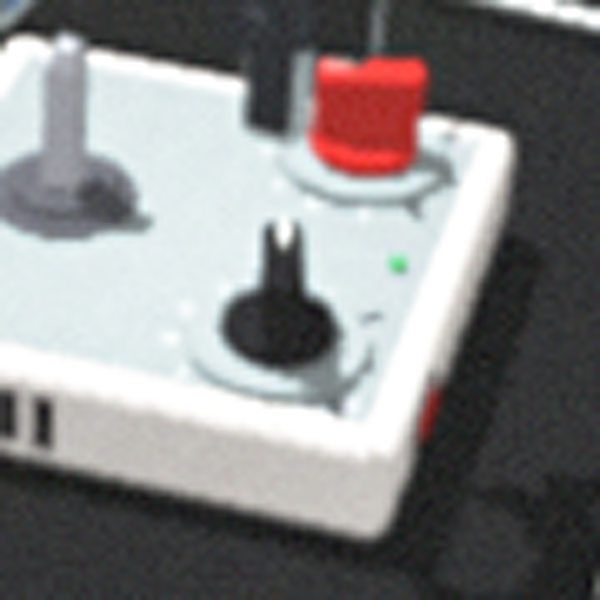

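```bash
python3 - <<'E'
from h import *
print("tcp now",proj("side",[496,-104,131.6]),proj("top",[496,-104,131.6]))
print("knob",proj("side",[[496,-104,101],[496,-104,94],[496,-104,62]]),"red",proj("side",[[518,-232,94],[518,-232,62]]))
print("spin",proj("side",[[611,-151,120],[611,-151,58]]))
E
```

```text
tcp now [[365.13378032 154.20154541]] [[386.86414024 215.34980343]]
knob [[364.07021077 164.96184739]
 [363.83299898 167.36175665]
 [362.77616207 178.0539434 ]] red [[376.12965653 139.73872043]
 [374.92770219 150.0518806 ]]
spin [[330.4089988  136.21182871]
 [329.76077747 156.64315374]]
```

```bash
python3 - <<'E'
from h import *
print(ctrl.grip_depth)
for z in (131,140,150,160,170): print(z,proj("side",[[496,-104+25,z],[496,-104-25,z]]).round(1).tolist())
s=ctrl.sense(); print(s["eef_pos"],s["time_s"])
S=ctrl.capture("side")[:,:,::-1]; cv2.imwrite("pics/k4.png",cv2.resize(S[60:210,300:450],(600,600),interpolation=cv2.INTER_CUBIC))
E
```

```text
18.700000000000003
131 [[360.7, 159.8], [369.4, 149.2]]
140 [[361.0, 156.5], [369.7, 146.0]]
150 [[361.3, 152.9], [370.1, 142.4]]
160 [[361.6, 149.1], [370.5, 138.7]]
170 [[362.0, 145.3], [370.9, 134.9]]
[ 497.66070101 -105.0065214   135.53225323] 6.65
```

View pics/k4.png

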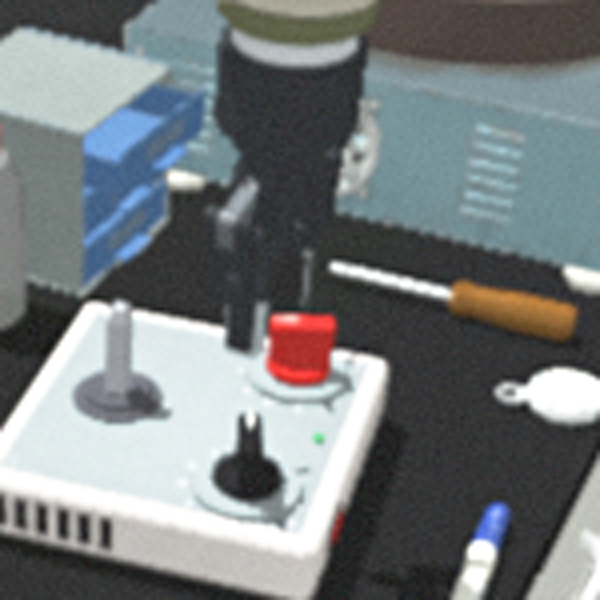

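Emit:
play_rows(
  motion=[
    [[0,0,7],[0,0,6]],
    [[0,0,7],[0,0,6]],
    [[0,0,7],[0,0,6]],
    [[0,0,7],[0,0,6]],
    [[0,0,7],[0,0,6]],
    [[0,0,7],[0,0,6]],
    [[0,0,7],[0,0,6]],
    [[0,0,7],[0,0,6]],
    [[0,0,7],[0,0,6]],
    [[0,0,7],[0,0,6]],
    [[0,0,2],[0,0,0]],
    [[0,0,1],[0,0,0]],
    [[0,0,0],[0,0,0]],
  ],
  fingers=60,
)

```text
time_s: 7.78
eef_pos: [496.0, -104.3, 57.7]
ee_rot: [-0.0, -0.252, 0.968, 0.0]
force: [0.4, 0.5, 0.2]
grip_width: 0.703
```

Emit:
play_rows(
  motion=[
    [[0,0,0],[0,0,0]],
    [[0,0,0],[0,0,0]],
    [[0,0,0],[0,0,0]],
    [[0,0,0],[0,0,0]],
    [[0,0,0],[0,0,0]],
    [[0,0,0],[0,0,0]],
    [[0,0,0],[0,0,0]],
    [[0,0,0],[0,0,0]],
  ],
  fingers=0,
)

```text
time_s: 8.45
eef_pos: [497.9, -103.4, 58.6]
ee_rot: [0.002, -0.251, 0.968, -0.0]
force: [8.7, 9.2, 0.5]
grip_width: 0.153
```

Reading 0.153 (13 mm): the bar is gripped now. The fingertips evidently sit about 20 mm above the reported TCP. I'll regrip lower and more centred.

Emit:
play_rows(
  motion=[
    [[-2.1,0,0],[0,0,0]],
    [[0,0,0],[0,0,0]],
    [[0,0,0],[0,0,0]],
    [[0,0,4],[0,0,0]],
    [[0,0,4],[0,0,0]],
    [[0,0,0],[0,0,0]],
  ],
  fingers=40,
)

```text
time_s: 8.95
eef_pos: [497.3, -103.2, 48.9]
ee_rot: [-0.001, -0.251, 0.968, 0.0]
force: [0.1, -0.5, 0.0]
grip_width: 0.468
```

Emit:
play_rows(
  motion=[
    [[0,0,0],[0,0,0]],
    [[0,0,0],[0,0,0]],
    [[0,0,0],[0,0,0]],
    [[0,0,0],[0,0,0]],
    [[0,0,0],[0,0,0]],
    [[0,0,0],[0,0,0]],
  ],
  fingers=0,
)

```text
time_s: 9.45
eef_pos: [498.2, -103.3, 50.0]
ee_rot: [0.0, -0.251, 0.968, -0.0]
force: [2.2, 2.0, -0.1]
grip_width: 0.155
```

Emit:
play_rows(
  motion=[
    [[0,0,0],[0,0,-6]],
    [[0,0,0],[0,0,-6]],
    [[0,0,0],[0,0,-6]],
    [[0,0,0],[0,0,-6]],
    [[0,0,0],[0,0,-6]],
    [[0,0,0],[0,0,-6]],
    [[0,0,0],[0,0,-6]],
    [[0,0,0],[0,0,-6]],
    [[0,0,0],[0,0,-6]],
    [[0,0,0],[0,0,-6]],
    [[0,0,0],[0,0,-6]],
    [[0,0,0],[0,0,-6]],
    [[0,0,0],[0,0,-6]],
    [[0,0,0],[0,0,-6]],
    [[0,0,0],[0,0,-6]],
    [[0,0,0],[0,0,0]],
  ],
)

```text
time_s: 10.78
eef_pos: [497.7, -105.3, 50.0]
ee_rot: [0.002, 0.863, -0.505, 0.001]
force: [-1.3, -9.5, -1.4]
grip_width: 0.158
```

```bash
python3 - <<'E'
from h import *
p,psi,s=st(); print(p,psi,s["wrist_torque"],s["force"],s["grip_width"],s["joints"][5])
E
```

```text
[ 497.73032884 -105.26651205   50.03542784] -60.63102091639509 [-1.72410684  0.22352523  0.03536206] [-1.30538745 -9.48446858 -1.44059777] 0.15793067327321686 0.6232099789883773
```

Emit:
play_rows(
  motion=[
    [[1.5,0,0],[0,0,-6]],
    [[0,0,0],[0,0,-6]],
    [[0,0,0],[0,0,-6]],
    [[0,0,0],[0,0,-6]],
    [[0,0,0],[0,0,-6]],
    [[0,0,0],[0,0,-6]],
    [[0,0,0],[0,0,-6]],
    [[0,0,0],[0,0,-6]],
    [[0,0,0],[0,0,-6]],
    [[0,0,0],[0,0,-6]],
    [[0,0,0],[0,0,-6]],
    [[0,0,0],[0,0,-6]],
    [[0,0,0],[0,0,-6]],
    [[0,0,0],[0,0,-6]],
    [[0,0,0],[0,0,-6]],
    [[0,0,0],[0,0,-6]],
  ],
)

```text
time_s: 12.12
eef_pos: [499.9, -105.8, 50.1]
ee_rot: [0.002, 0.953, 0.303, 0.001]
force: [7.4, -2.6, -6.7]
grip_width: 0.154
```

```bash
python3 - <<'E'
from h import *
p,psi,s=st(); print(p,psi,s["wrist_torque"],s["force"],s["grip_width"],s["joints"][5])
E
```

```text
[ 499.94022712 -105.791202     50.08390145] 35.29880006784924 [-0.52303495 -1.38783238 -0.10057985] [ 7.39715086 -2.59010978 -6.68689494] 0.15412109379782024 -1.0536671660028014
```

Emit:
play_rows(
  motion=[
    [[1.5,0,0],[0,0,-5]],
    [[0,0,0],[0,0,-5]],
    [[0,0,0],[0,0,-3]],
    [[0,0,0],[0,0,-3]],
    [[0,0,0],[0,0,-3]],
    [[0,0,0],[0,0,-3]],
    [[0,0,0],[0,0,0]],
  ],
)

```text
time_s: 12.7
eef_pos: [500.1, -105.2, 50.1]
ee_rot: [0.001, 0.878, 0.478, -0.0]
force: [1.1, -6.5, -0.7]
grip_width: 0.157
```

```bash
python3 - <<'E'
from h import *
p,psi,s=st(); print(p,psi,s["wrist_torque"],s["force"],s["grip_width"],s["joints"][5])
E
```

```text
[ 500.10980825 -105.16259578   50.08855304] 57.080179600280275 [-1.09932973 -0.12463077 -0.80435104] [ 1.10549737 -6.54640754 -0.73332269] 0.1574103729508346 -1.431354502202003
```

Emit:
play_rows(
  motion=[
    [[0,0,0],[0,0,-3]],
    [[0,0,0],[0,0,-2]],
    [[0,0,0],[0,0,0]],
  ],
)

```text
time_s: 12.95
eef_pos: [500.2, -105.1, 50.2]
ee_rot: [0.001, 0.858, 0.514, 0.0]
force: [-0.3, -6.8, 0.5]
grip_width: 0.159
```

```bash
python3 - <<'E'
from h import *
p,psi,s=st(); print(p,psi,s["wrist_torque"],s["force"],s["grip_width"],s["joints"][5])
E
```

```text
[ 500.17761022 -105.1239555    50.22645807] 61.836106272748225 [-0.96116654  0.01995285 -2.17290314] [-0.27587946 -6.77878874  0.53607915] 0.1592265988469383 -1.5154912664257383
```

Speed knob is at the stop (torque -2.2 N m, pointer turned about 208° as expected). Release and lift.

Emit:
play_rows(
  motion=[
    [[0,0,0],[0,0,2]],
    [[0,0,0],[0,0,2]],
    [[0,0,0],[0,0,0]],
    [[0,0,0],[0,0,0]],
    [[0,0,0],[0,0,0]],
    [[0,0,0],[0,0,0]],
    [[0,0,-30],[0,0,0]],
    [[0,0,-30],[0,0,0]],
    [[0,0,-30],[0,0,0]],
    [[0,0,-20],[0,0,0]],
    [[0,0,0],[0,0,0]],
    [[0,0,0],[0,0,0]],
  ],
  fingers=60,
)

```text
time_s: 13.95
eef_pos: [500.1, -103.9, 160.5]
ee_rot: [0.001, 0.874, 0.485, 0.0]
force: [0.6, -0.4, -0.5]
grip_width: 0.703
```

```bash
python3 - <<'E'
from h import *
p,psi,s=st(); print(p,psi,s["time_s"]); print(rows(463-p[0],171.5-p[1],0,11))
E
```

```text
[ 500.10744862 -103.88152288  160.47949139] 58.055062859149416 13.95
(11, [19.46, -16.11, 0.0])
```

Emit:
play_rows(
  motion=[
    [[19.46,-16.11,0],[0,0,0]],
    [[19.46,-16.11,0],[0,0,0]],
    [[19.46,-16.11,0],[0,0,0]],
    [[19.46,-16.11,0],[0,0,0]],
    [[19.46,-16.11,0],[0,0,0]],
    [[19.46,-16.11,0],[0,0,0]],
    [[19.46,-16.11,0],[0,0,0]],
    [[19.46,-16.11,0],[0,0,0]],
    [[19.46,-16.11,0],[0,0,0]],
    [[19.46,-16.11,0],[0,0,0]],
    [[19.46,-16.11,0],[0,0,0]],
    [[0,0,20],[0,0,4.6]],
    [[0,0,20],[0,0,4.6]],
    [[0,0,20],[0,0,0]],
    [[0,0,20],[0,0,0]],
    [[0,0,10],[0,0,0]],
    [[0,0,0],[0,0,0]],
    [[0,0,0],[0,0,0]],
  ],
)

```text
time_s: 15.45
eef_pos: [462.7, 171.6, 69.7]
ee_rot: [-0.0, 0.911, 0.413, -0.001]
force: [0.4, 0.8, 0.9]
grip_width: 0.699
```

```bash
python3 - <<'E'
from h import *
p,psi,s=st(); print(p,psi,s["time_s"])
T=ctrl.capture("top")[:,:,::-1];S=ctrl.capture("side")[:,:,::-1]
a=cv2.resize(T[130:270,340:480],(400,400),interpolation=cv2.INTER_CUBIC);b=cv2.resize(S[200:340,250:390],(400,400),interpolation=cv2.INTER_CUBIC)
cv2.imwrite("pics/y1.png",cv2.hconcat([a,b]))
E
```

```text
[462.65038624 171.57885789  69.65080219] 48.83565456300863 15.45
```

View pics/y1.png

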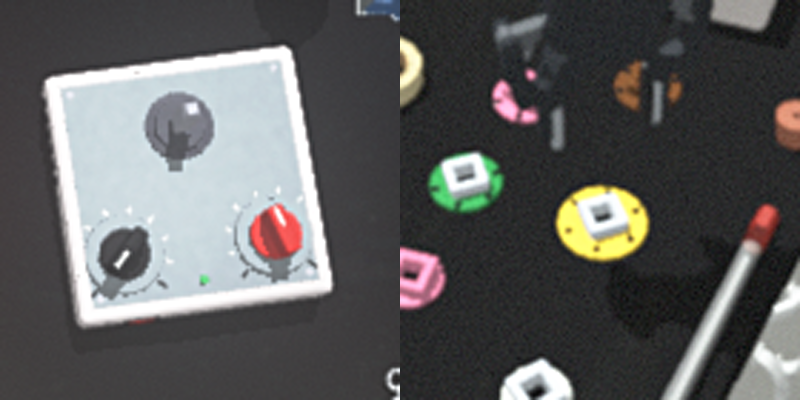

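Black pointer now points to lower left (the off mark). In the side view the pads straddle the yellow disc (hub at right-half (603,215)).

```bash
python3 - <<'E'
from h import *
for z in (70,80,90,100,110): print(z,proj("side",[462.7,171.6,z]).round(1))
E
```

```text
70 [[320.8 254.9]]
80 [[320.8 251.4]]
90 [[320.9 247.9]]
100 [[321.  244.3]]
110 [[321.  240.6]]
```

Emit:
play_rows(
  motion=[
    [[0,0,20],[0,0,0]],
    [[0,0,20],[0,0,0]],
    [[0,0,15],[0,0,0]],
    [[0,0,10],[0,0,0]],
    [[0,0,5],[0,0,0]],
    [[0,0,5],[0,0,0]],
    [[0,0,0],[0,0,0]],
    [[0,0,0],[0,0,0]],
  ],
)

```text
time_s: 16.22
eef_pos: [463.3, 171.7, -4.5]
ee_rot: [0.0, 0.911, 0.413, 0.0]
force: [-0.2, -0.9, 0.3]
grip_width: 0.703
```

Emit:
play_rows(
  motion=[
    [[0,0,4],[0,0,0]],
    [[0,0,3],[0,0,0]],
    [[0,0,0],[0,0,0]],
    [[0,0,0],[0,0,0]],
    [[0,0,0],[0,0,0]],
    [[0,0,0],[0,0,0]],
    [[0,0,0],[0,0,0]],
    [[0,0,0],[0,0,0]],
  ],
  fingers=20,
  squeeze=30,
)

```text
time_s: 16.88
eef_pos: [462.9, 171.6, -12.0]
ee_rot: [0.0, 0.911, 0.413, 0.0]
force: [0.2, -0.4, -0.5]
grip_width: 0.234
```

Emit:
play_rows(
  motion=[
    [[0,0,0],[0,0,0]],
    [[0,0,0],[0,0,0]],
    [[0,0,0],[0,0,0]],
    [[0,0,4],[0,0,0]],
    [[0,0,3],[0,0,0]],
    [[0,0,0],[0,0,0]],
    [[0,0,0],[0,0,0]],
  ],
  fingers=45,
)

```text
time_s: 17.47
eef_pos: [462.7, 171.6, -19.4]
ee_rot: [-0.0, 0.911, 0.413, -0.0]
force: [-0.3, -0.3, -0.5]
grip_width: 0.527
```

Emit:
play_rows(
  motion=[
    [[0,0,0],[0,0,0]],
    [[0,0,0],[0,0,0]],
    [[0,0,0],[0,0,0]],
    [[0,0,0],[0,0,0]],
    [[0,0,0],[0,0,0]],
    [[0,0,0],[0,0,0]],
  ],
  fingers=20,
)

```text
time_s: 17.97
eef_pos: [463.0, 171.7, -18.9]
ee_rot: [0.0, 0.911, 0.413, 0.0]
force: [-0.7, 0.6, 3.4]
grip_width: 0.317
```

Emit:
play_rows(
  motion=[
    [[0,0,0],[0,0,0]],
    [[0,0,0],[0,0,0]],
    [[0,0,0],[0,0,0]],
    [[0,0,0],[0,0,0]],
    [[0,0,0],[0,0,6]],
    [[0,0,0],[0,0,6]],
    [[0,0,0],[0,0,6]],
    [[0,0,0],[0,0,6]],
    [[0,0,0],[0,0,6]],
    [[0,0,0],[0,0,6]],
    [[0,0,0],[0,0,6]],
    [[0,0,0],[0,0,6]],
    [[0,0,0],[0,0,6]],
    [[0,0,0],[0,0,6]],
    [[0,0,0],[0,0,6]],
    [[0,0,0],[0,0,6]],
    [[0,0,0],[0,0,6]],
    [[0,0,0],[0,0,6]],
    [[0,0,0],[0,0,6]],
    [[0,0,0],[0,0,0]],
  ],
  fingers=60,
)

```text
time_s: 19.63
eef_pos: [462.8, 171.6, -19.1]
ee_rot: [0.0, 0.936, -0.353, -0.0]
force: [-0.7, 0.1, 0.4]
grip_width: 0.701
```

Emit:
play_rows(
  motion=[
    [[0,0,0],[0,0,0]],
    [[0,0,0],[0,0,0]],
    [[0,0,0],[0,0,0]],
    [[0,0,0],[0,0,0]],
    [[0,0,0],[0,0,0]],
    [[0,0,0],[0,0,0]],
    [[0,0,0],[0,0,0]],
    [[0,0,0],[0,0,0]],
    [[0,0,0],[0,0,0]],
  ],
  fingers=15,
  squeeze=50,
)

```text
time_s: 20.38
eef_pos: [463.0, 171.7, -18.8]
ee_rot: [-0.0, 0.936, -0.351, 0.0]
force: [-0.5, -0.6, 5.5]
grip_width: 0.305
```

```bash
python3 - <<'E'
from h import *
p,psi,s=st(); print(p,psi,s["wrist_torque"],s["force"],s["grip_width"])
E
```

```text
[463.00775134 171.66114138 -18.84358958] -41.121663777745766 [-5.64976316e-06  2.77727412e-01  7.79119438e-02] [-0.51576141 -0.57368288  5.52151892] 0.3053646006776583
```

Emit:
play_rows(
  motion=[
    [[0,0,-5],[0,0,0]],
    [[0,0,-15],[0,0,0]],
    [[0,0,-25],[0,0,0]],
    [[0,0,-25],[0,0,0]],
    [[0,0,-25],[0,0,0]],
    [[0,0,-25],[0,0,0]],
    [[0,0,-20],[0,0,0]],
    [[0,0,-10],[0,0,0]],
    [[0,0,0],[0,0,5]],
    [[0,0,0],[0,0,5]],
    [[0,0,0],[0,0,5]],
    [[0,0,0],[0,0,5]],
    [[0,0,0],[0,0,5]],
    [[0,0,0],[0,0,5]],
    [[0,0,0],[0,0,5]],
    [[0,0,0],[0,0,4]],
    [[0,0,0],[0,0,0]],
    [[0,0,0],[0,0,0]],
  ],
)

```text
time_s: 21.88
eef_pos: [462.6, 171.6, 130.4]
ee_rot: [0.0, 0.766, -0.643, -0.0]
force: [0.3, 0.3, -0.3]
grip_width: 0.307
```

```bash
python3 - <<'E'
from h import *
p,psi,s=st(); print(p,psi,s["force"],s["grip_width"]); print(rows(615-p[0],-152-p[1],0,18))
E
```

```text
[462.58344548 171.57562864 130.39623417] -80.03716903747114 [ 0.25579575  0.26537395 -0.30021598] 0.30715724356690116
(18, [19.17, -5.23, 0.0])
```

Emit:
play_rows(
  motion=[
    [[19.17,-5.23,0],[0,0,0]],
    [[19.17,-5.23,0],[0,0,0]],
    [[19.17,-5.23,0],[0,0,0]],
    [[19.17,-5.23,0],[0,0,0]],
    [[19.17,-5.23,0],[0,0,0]],
    [[19.17,-5.23,0],[0,0,0]],
    [[19.17,-5.23,0],[0,0,0]],
    [[19.17,-5.23,0],[0,0,0]],
    [[19.17,-5.23,0],[0,0,0]],
    [[19.17,-5.23,0],[0,0,0]],
    [[19.17,-5.23,0],[0,0,0]],
    [[19.17,-5.23,0],[0,0,0]],
    [[19.17,-5.23,0],[0,0,0]],
    [[19.17,-5.23,0],[0,0,0]],
    [[19.17,-5.23,0],[0,0,0]],
    [[19.17,-5.23,0],[0,0,0]],
    [[19.17,-5.23,0],[0,0,0]],
    [[19.17,-5.23,0],[0,0,0]],
    [[0,0,0],[0,0,0]],
    [[0,0,0],[0,0,0]],
  ],
)

```text
time_s: 23.55
eef_pos: [614.3, -152.7, 130.1]
ee_rot: [0.0, 0.765, -0.644, -0.001]
force: [0.2, -0.2, -1.0]
grip_width: 0.305
```

```bash
python3 - <<'E'
from h import *
p,psi,s=st(); print(p,psi,s["force"],s["grip_width"])
S=ctrl.capture("side")[:,:,::-1];T=ctrl.capture("top")[:,:,::-1]
cv2.imwrite("pics/s1f.png",S)
bot=p[2]+19
# expected plate circle (z=bot+2) and spindle top in side view
hsv=cv2.cvtColor(S,cv2.COLOR_BGR2HSV); m=cv2.inRange(hsv,(18,90,60),(36,255,255)); m[:, :250]=0; m[200:]=0; m[:,400:]=0
th=np.linspace(0,2*np.pi,60); C=np.c_[p[0]+32*np.cos(th),p[1]+32*np.sin(th),0*th+bot+2]
e=proj("side",C); print("expected bbox",e.min(0),e.max(0)); y,x=np.nonzero(m); print("seen",x.min(),y.min(),x.max(),y.max(),len(x))
a=cv2.resize(S[70:190,260:400],(700,600),interpolation=cv2.INTER_CUBIC)
cv2.polylines(a,[((e-[260,70])*5).astype(np.int32)],True,(255,0,255),1)
cv2.imwrite("pics/s1.png",a)
E
```

```text
[ 614.30232071 -152.72365015  130.12114901] -80.13863624914197 [ 0.2026937  -0.21270171 -0.99546425] 0.30515081571110503
expected bbox [316.96492091 118.25057938] [342.83223462 131.45027815]
seen 316 120 343 133 219
```

View pics/s1.png

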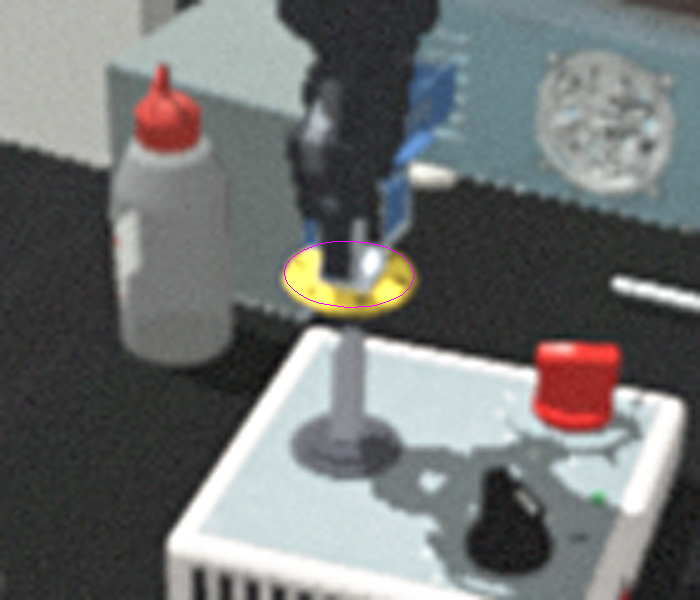

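Emit:
play_rows(
  motion=[
    [[0,0,10],[0,0,0]],
    [[0,0,10],[0,0,0]],
    [[0,0,5],[0,0,0]],
    [[0,0,3],[0,0,0]],
    [[0,0,3],[0,0,0]],
    [[0,0,0],[0,0,0]],
  ],
)

```text
time_s: 24.15
eef_pos: [614.3, -152.1, 99.2]
ee_rot: [0.0, 0.765, -0.644, -0.0]
force: [0.1, -0.5, -0.7]
grip_width: 0.312
```

Emit:
play_rows(
  motion=[
    [[0,0,2],[0,0,0]],
    [[0,0,2],[0,0,0]],
    [[0,0,1],[0,0,0]],
    [[0,0,0],[0,0,0]],
  ],
)

```text
time_s: 24.48
eef_pos: [614.5, -152.3, 94.7]
ee_rot: [0.0, 0.765, -0.644, -0.0]
force: [0.0, -0.2, -1.3]
grip_width: 0.307
```

Emit:
play_rows(
  motion=[
    [[0,0,3],[0,0,0]],
    [[0,0,3],[0,0,0]],
    [[0,0,3],[0,0,0]],
    [[0,0,3],[0,0,0]],
    [[0,0,0],[0,0,0]],
  ],
)

```text
time_s: 24.9
eef_pos: [614.1, -152.2, 81.9]
ee_rot: [0.0, 0.765, -0.644, -0.001]
force: [-2.9, -1.1, -2.1]
grip_width: 0.307
```

Emit:
play_rows(
  motion=[
    [[0,0,4],[0,0,0]],
    [[0,0,4],[0,0,0]],
    [[0,0,4],[0,0,0]],
    [[0,0,4],[0,0,0]],
    [[0,0,0],[0,0,0]],
  ],
)

```text
time_s: 25.32
eef_pos: [614.1, -152.2, 66.0]
ee_rot: [0.0, 0.765, -0.644, -0.001]
force: [-3.8, -1.6, -2.5]
grip_width: 0.303
```

Emit:
play_rows(
  motion=[
    [[0.1,0.6,4],[0,0,0]],
    [[0,0,5],[0,0,0]],
    [[0,0,5],[0,0,0]],
    [[0,0,5],[0,0,0]],
    [[0,0,4],[0,0,0]],
    [[0,0,0],[0,0,0]],
  ],
)

```text
time_s: 25.82
eef_pos: [613.8, -152.2, 42.7]
ee_rot: [-0.0, 0.765, -0.644, -0.001]
force: [-0.2, 0.1, -0.5]
grip_width: 0.303
```

Emit:
play_rows(
  motion=[
    [[0,0,2],[0,0,0]],
    [[0,0,2],[0,0,0]],
    [[0,0,0],[0,0,0]],
  ],
)

```text
time_s: 26.07
eef_pos: [614.0, -152.4, 39.6]
ee_rot: [-0.0, 0.765, -0.644, -0.0]
force: [0.3, -0.2, -1.4]
grip_width: 0.307
```

Emit:
play_rows(
  motion=[
    [[0,0,1.5],[0,0,0]],
    [[0,0,0],[0,0,0]],
    [[0,0,0],[0,0,0]],
  ],
)

```text
time_s: 26.32
eef_pos: [614.2, -152.5, 39.2]
ee_rot: [-0.0, 0.765, -0.644, 0.0]
force: [-3.0, 0.4, 5.5]
grip_width: 0.307
```

Emit:
play_rows(
  motion=[
    [[0,0,0],[0,0,0]],
    [[0,0,0],[0,0,0]],
    [[0,0,0],[0,0,0]],
    [[0,0,0],[0,0,0]],
    [[0,0,-10],[0,0,0]],
    [[0,0,-25],[0,0,0]],
    [[0,0,-30],[0,0,0]],
    [[0,0,-30],[0,0,0]],
    [[0,0,-20],[0,0,0]],
    [[0,0,0],[0,0,0]],
    [[0,0,0],[0,0,0]],
  ],
  fingers=60,
)

```text
time_s: 27.23
eef_pos: [614.3, -152.7, 154.9]
ee_rot: [-0.0, 0.765, -0.644, 0.001]
force: [-0.7, 0.3, -0.8]
grip_width: 0.701
```

```bash
python3 - <<'E'
from meas import *
p,psi,s=st(); print(p,psi,s["time_s"])
S=ctrl.capture("side")[:,:,::-1];T=ctrl.capture("top")[:,:,::-1]
for nm,c in (("grn",(566,188)),("wht",(430,314))):
    for n,im in (("top",T),("side",S)):
        try: print(nm,n,*disc(n,im,nm,c))
        except Exception as e: print(nm,n,e)
print(rows(568-p[0],188-p[1],0,13))
cv2.imwrite("pics/s2f.png",S); cv2.imwrite("pics/t2f.png",T)
E
```

```text
[ 614.34442622 -152.66589369  154.8570438 ] -80.17159719266219 27.2333
grn top 567.0 187.9 diam [55.9, 56.4] hub 566.3 187.5 [31.8, 31.6] worldang 49.1 bore 566.3 187.5 [12.7, 13.2] ang 48.4
grn side 568.7 188.6 diam [57.6, 61.7] hub 566.4 190.8 [31.7, 40.2] worldang 48.1
wht top 430.4 314.2 diam [46.4, 47.0] hub 429.9 312.1 [44.4, 45.3] worldang 4.6 bore 430.0 313.5 [12.6, 13.7] ang 62.3
wht side 432.7 313.8 diam [46.4, 50.4] hub 428.5 320.2 [45.4, 45.9] worldang 72.0 bore 430.0 317.6 [10.4, 7.2] ang 63.4
(13, [-26.43, -0.96, 0.0])
```

Emit:
play_rows(
  motion=[
    [[-26.43,-0.96,0],[0,0,0]],
    [[-26.43,-0.96,0],[0,0,0]],
    [[-26.43,-0.96,0],[0,0,0]],
    [[-26.43,-0.96,0],[0,0,0]],
    [[-26.43,-0.96,0],[0,0,0]],
    [[-26.43,-0.96,0],[0,0,0]],
    [[-26.43,-0.96,0],[0,0,0]],
    [[-26.43,-0.96,0],[0,0,0]],
    [[-26.43,-0.96,0],[0,0,0]],
    [[-26.43,-0.96,0],[0,0,0]],
    [[-26.43,-0.96,0],[0,0,0]],
    [[-26.43,-0.96,0],[0,0,0]],
    [[-26.43,-0.96,0],[0,0,0]],
    [[0,0,0],[0,0,0]],
  ],
)

```text
time_s: 28.5
eef_pos: [566.0, 192.1, 152.1]
ee_rot: [0.001, 0.766, -0.642, -0.001]
force: [0.6, -0.2, -0.4]
grip_width: 0.705
```

Emit:
play_rows(
  motion=[
    [[0,0,10],[0,0,-4.83]],
    [[0,0,10],[0,0,-4.83]],
    [[0,0,10],[0,0,-4.83]],
    [[0,0,10],[0,0,-4.83]],
    [[0,0,10],[0,0,-4.83]],
    [[0,0,10],[0,0,-4.83]],
    [[0,0,10],[0,0,-4.83]],
    [[0,0,10],[0,0,-4.83]],
    [[0,0,15],[0,0,0]],
    [[0,0,5],[0,0,0]],
    [[0,0,0],[0,0,0]],
  ],
)

```text
time_s: 29.42
eef_pos: [566.5, 187.7, 51.5]
ee_rot: [0.001, 0.935, -0.355, -0.002]
force: [0.9, 0.9, -0.2]
grip_width: 0.703
```

```bash
python3 - <<'E'
from h import *
p,psi,s=st(); print(p,psi,s["time_s"]); print(rows(568-p[0],188-p[1],-19-p[2],1))
E
```

```text
[566.47783758 187.65883318  51.46713228] -41.57976574224119 29.4167
(1, [0.91, -1.27, 70.47])
```

Emit:
play_rows(
  motion=[
    [[0.9,-1.2,20],[0,0,0]],
    [[0,0,20],[0,0,0]],
    [[0,0,12],[0,0,0]],
    [[0,0,8],[0,0,0]],
    [[0,0,5],[0,0,0]],
    [[0,0,3],[0,0,0]],
    [[0,0,0],[0,0,0]],
    [[0,0,0],[0,0,0]],
  ],
)

```text
time_s: 30.08
eef_pos: [569.5, 188.5, -13.9]
ee_rot: [-0.0, 0.935, -0.355, 0.0]
force: [0.8, 0.1, 0.1]
grip_width: 0.704
```

Emit:
play_rows(
  motion=[
    [[-0.6,1.2,3],[0,0,0]],
    [[0,0,2],[0,0,0]],
    [[0,0,0],[0,0,0]],
    [[0,0,0],[0,0,0]],
    [[0,0,0],[0,0,0]],
    [[0,0,0],[0,0,0]],
    [[0,0,0],[0,0,0]],
    [[0,0,0],[0,0,0]],
    [[0,0,0],[0,0,0]],
    [[0,0,0],[0,0,0]],
  ],
  fingers=20,
  squeeze=30,
)

```text
time_s: 30.92
eef_pos: [567.8, 188.0, -19.6]
ee_rot: [0.0, 0.935, -0.355, -0.0]
force: [-0.6, 0.7, -1.7]
grip_width: 0.32
```

Emit:
play_rows(
  motion=[
    [[0,0,0],[0,0,0]],
    [[0,0,0],[0,0,0]],
    [[0,0,0],[0,0,0]],
    [[0,0,0],[0,0,0]],
    [[0,0,0],[0,0,-6]],
    [[0,0,0],[0,0,-6]],
    [[0,0,0],[0,0,-6]],
    [[0,0,0],[0,0,-6]],
    [[0,0,0],[0,0,-6]],
    [[0,0,0],[0,0,-6]],
    [[0,0,0],[0,0,-6]],
    [[0,0,0],[0,0,-6]],
    [[0,0,0],[0,0,-6]],
    [[0,0,0],[0,0,-6]],
    [[0,0,0],[0,0,-6]],
    [[0,0,0],[0,0,-6]],
    [[0,0,0],[0,0,-6]],
    [[0,0,0],[0,0,-6]],
    [[0,0,0],[0,0,-6]],
    [[0,0,0],[0,0,0]],
  ],
  fingers=60,
)

```text
time_s: 32.58
eef_pos: [567.9, 188.0, -19.6]
ee_rot: [0.0, 0.911, 0.412, 0.0]
force: [-0.5, 0.8, 0.0]
grip_width: 0.702
```

Emit:
play_rows(
  motion=[
    [[0,0,0],[0,0,0]],
    [[0,0,0],[0,0,0]],
    [[0,0,0],[0,0,0]],
    [[0,0,0],[0,0,0]],
    [[0,0,0],[0,0,0]],
    [[0,0,0],[0,0,0]],
    [[0,0,0],[0,0,0]],
    [[0,0,0],[0,0,0]],
    [[0,0,0],[0,0,0]],
  ],
  fingers=15,
  squeeze=50,
)

```text
time_s: 33.33
eef_pos: [568.0, 188.0, -19.3]
ee_rot: [0.0, 0.912, 0.41, 0.0]
force: [-0.5, -0.4, 6.2]
grip_width: 0.306
```

```bash
python3 - <<'E'
from h import *
p,psi,s=st(); print(p,psi,s["time_s"],s["force"],s["joints"])
E
```

```text
[568.02912423 188.02357133 -19.34001357] 48.456566073089306 33.3333 [-0.50855971 -0.41343679  6.18434197] [ 1.24017896e-01  7.23451547e-01  1.48477560e+00  6.25161515e-05
  9.32825265e-01 -7.21745946e-01]
```

Gripped. Lift, turn to 10°, go to the spindle (613.9,-152.4).

Emit:
play_rows(
  motion=[
    [[0,0,-5],[0,0,0]],
    [[0,0,-15],[0,0,0]],
    [[0,0,-25],[0,0,0]],
    [[0,0,-25],[0,0,0]],
    [[0,0,-25],[0,0,0]],
    [[0,0,-25],[0,0,0]],
    [[0,0,-20],[0,0,0]],
    [[0,0,-10],[0,0,0]],
    [[0,0,0],[0,0,4.8]],
    [[0,0,0],[0,0,4.8]],
    [[0,0,0],[0,0,4.8]],
    [[0,0,0],[0,0,4.8]],
    [[0,0,0],[0,0,4.8]],
    [[0,0,0],[0,0,4.8]],
    [[0,0,0],[0,0,4.8]],
    [[0,0,0],[0,0,4.8]],
    [[0,0,0],[0,0,0]],
    [[0,0,0],[0,0,0]],
    [[0,0,0],[0,0,0]],
  ],
)

```text
time_s: 34.92
eef_pos: [567.6, 187.9, 129.9]
ee_rot: [0.0, 0.996, 0.089, -0.0]
force: [-0.2, 0.5, -0.8]
grip_width: 0.309
```

```bash
python3 - <<'E'
from h import *
p,psi,s=st(); print(p,psi,s["force"],s["grip_width"]); print(rows(613.9-p[0],-152.4-p[1],0,17))
E
```

```text
[567.58473433 187.93069753 129.90777587] 10.205163177063298 [-0.1835212   0.45047191 -0.77030166] 0.30855661659780015
(17, [-0.87, 20.19, 0.0])
```

Emit:
play_rows(
  motion=[
    [[-0.87,20.19,0],[0,0,0]],
    [[-0.87,20.19,0],[0,0,0]],
    [[-0.87,20.19,0],[0,0,0]],
    [[-0.87,20.19,0],[0,0,0]],
    [[-0.87,20.19,0],[0,0,0]],
    [[-0.87,20.19,0],[0,0,0]],
    [[-0.87,20.19,0],[0,0,0]],
    [[-0.87,20.19,0],[0,0,0]],
    [[-0.87,20.19,0],[0,0,0]],
    [[-0.87,20.19,0],[0,0,0]],
    [[-0.87,20.19,0],[0,0,0]],
    [[-0.87,20.19,0],[0,0,0]],
    [[-0.87,20.19,0],[0,0,0]],
    [[-0.87,20.19,0],[0,0,0]],
    [[-0.87,20.19,0],[0,0,0]],
    [[-0.87,20.19,0],[0,0,0]],
    [[-0.87,20.19,0],[0,0,0]],
    [[0,0,0],[0,0,0]],
    [[0,0,0],[0,0,0]],
    [[0,0,0],[0,0,0]],
  ],
)

```text
time_s: 36.58
eef_pos: [613.1, -151.9, 130.2]
ee_rot: [-0.0, 0.996, 0.088, -0.0]
force: [0.1, 1.6, -0.9]
grip_width: 0.311
```

```bash
python3 - <<'E'
from h import *
p,psi,s=st(); print(p,psi,s["force"],s["grip_width"]); print(rows(613.9-p[0],-152.4-p[1],0,1))
E
```

```text
[ 613.12576069 -151.92646709  130.1500136 ] 10.133380751867776 [ 0.0885048   1.55343872 -0.86467862] 0.31085082287392973
(1, [0.68, 0.6, 0.0])
```

Emit:
play_rows(
  motion=[
    [[0.5,0.4,10],[0,0,0]],
    [[0,0,10],[0,0,0]],
    [[0,0,5],[0,0,0]],
    [[0,0,3],[0,0,0]],
    [[0,0,3],[0,0,0]],
    [[0,0,2],[0,0,0]],
    [[0,0,2],[0,0,0]],
    [[0,0,0],[0,0,0]],
  ],
)

```text
time_s: 37.25
eef_pos: [613.8, -152.8, 95.2]
ee_rot: [-0.0, 0.996, 0.088, -0.0]
force: [0.6, 0.3, -0.6]
grip_width: 0.31
```

Emit:
play_rows(
  motion=[
    [[0,0,3],[0,0,0]],
    [[0,0,3],[0,0,0]],
    [[0,0,3],[0,0,0]],
    [[0,0,3],[0,0,0]],
    [[0,0,0],[0,0,0]],
  ],
)

```text
time_s: 37.67
eef_pos: [613.5, -152.7, 82.6]
ee_rot: [-0.0, 0.996, 0.088, -0.001]
force: [0.0, 0.1, -0.8]
grip_width: 0.307
```

Engaged, no contact force. The seat should be at TCP z ≈ 53.

Emit:
play_rows(
  motion=[
    [[0,0,5],[0,0,0]],
    [[0,0,5],[0,0,0]],
    [[0,0,5],[0,0,0]],
    [[0,0,5],[0,0,0]],
    [[0,0,4],[0,0,0]],
    [[0,0,2],[0,0,0]],
    [[0,0,2],[0,0,0]],
    [[0,0,0],[0,0,0]],
  ],
)

```text
time_s: 38.33
eef_pos: [613.7, -152.8, 55.0]
ee_rot: [-0.0, 0.996, 0.088, -0.0]
force: [-0.8, -0.6, -1.1]
grip_width: 0.307
```

Emit:
play_rows(
  motion=[
    [[0,0,2],[0,0,0]],
    [[0,0,1],[0,0,0]],
    [[0,0,0],[0,0,0]],
    [[0,0,0],[0,0,0]],
  ],
)

```text
time_s: 38.67
eef_pos: [614.0, -152.9, 52.7]
ee_rot: [0.0, 0.996, 0.088, 0.0]
force: [-1.2, 0.0, 1.4]
grip_width: 0.309
```

Emit:
play_rows(
  motion=[
    [[0,0,0.8],[0,0,0]],
    [[0,0,0],[0,0,0]],
    [[0,0,0],[0,0,0]],
  ],
)

```text
time_s: 38.92
eef_pos: [614.0, -152.9, 52.7]
ee_rot: [0.0, 0.996, 0.088, 0.0]
force: [-3.4, 0.4, 7.5]
grip_width: 0.308
```

Emit:
play_rows(
  motion=[
    [[0,0,0],[0,0,0]],
    [[0,0,0],[0,0,0]],
    [[0,0,0],[0,0,0]],
    [[0,0,0],[0,0,0]],
    [[0,0,-10],[0,0,0]],
    [[0,0,-25],[0,0,0]],
    [[0,0,-30],[0,0,0]],
    [[0,0,-25],[0,0,0]],
    [[0,0,-10],[0,0,0]],
    [[0,0,0],[0,0,0]],
    [[0,0,0],[0,0,0]],
  ],
  fingers=60,
)

```text
time_s: 39.83
eef_pos: [613.6, -152.7, 151.0]
ee_rot: [-0.0, 0.996, 0.088, -0.0]
force: [0.9, -0.5, -0.1]
grip_width: 0.703
```

```bash
python3 - <<'E'
from meas import *
p,psi,s=st(); print(p,psi,s["time_s"],s["joints"])
S=ctrl.capture("side")[:,:,::-1];T=ctrl.capture("top")[:,:,::-1]
nm,c="wht",(431,314)
for n,im in (("top",T),("side",S)):
        try: print(nm,n,*disc(n,im,nm,c))
        except Exception as e: print(nm,n,e)
print(rows(432-p[0],314-p[1],0,18))
a=cv2.resize(S[100:200,270:390],(400,333),interpolation=cv2.INTER_CUBIC); 
b=cv2.resize(rect("top",T,c,14,30,6),(333,333)); d=cv2.hconcat([a,b]); cv2.imwrite("pics/w.png",d)
E
```

```text
[ 613.59444828 -152.72832207  150.98495675] 10.070940043499462 39.8333 [-4.28933226e-01  5.92226633e-01  1.21963498e+00  6.69639404e-06
  1.33031600e+00 -6.04705886e-01]
wht top 460.3 316.6 diam [30.9, 48.3] hub 466.2 314.6 [43.6, 45.4] worldang 5.7 bore 466.5 316.6 [12.5, 13.3] ang 63.4
wht side 460.8 317.3 diam [29.2, 48.4] hub 464.4 323.2 [46.1, 46.0] worldang 72.8 bore 466.1 320.4 [10.3, 6.4] ang 62.4
(18, [-5.4, -27.29, 0.0])
```

View pics/w.png

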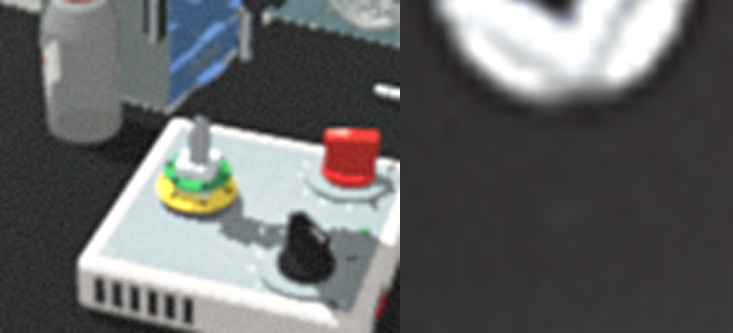

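Yellow and green are seated. The white disc was knocked to about (466,317), so I'm re-measuring it there.

```bash
python3 - <<'E'
from meas import *
S=ctrl.capture("side")[:,:,::-1];T=ctrl.capture("top")[:,:,::-1]
p,psi,s=st(); c=(466.5,317)
for n,im in (("top",T),("side",S)): print(n,*disc(n,im,"wht",c))
a=rect("top",T,c,14,32,9.4);b=rect("side",S,c,14,32,9.4)
f=lambda r:cv2.convertScaleAbs(r,alpha=1.6,beta=-150)
cv2.imwrite("pics/w2.png",cv2.resize(cv2.hconcat([f(a),f(b)]),(800,400)))
for y in (466.5,468): print(rows(y-p[0],317-p[1],0,17))
E
```

```text
top 466.8 317.2 diam [46.4, 46.8] hub 466.2 314.7 [43.5, 45.4] worldang 6.9 bore 466.5 316.6 [12.5, 13.5] ang 63.4
side 469.2 316.8 diam [46.3, 51.6] hub 464.5 323.2 [46.1, 46.0] worldang 72.9 bore 466.1 320.4 [10.3, 6.5] ang 60.6
(17, [-3.67, -28.71, 0.0])
(17, [-3.58, -28.69, 0.0])
```

View pics/w2.png

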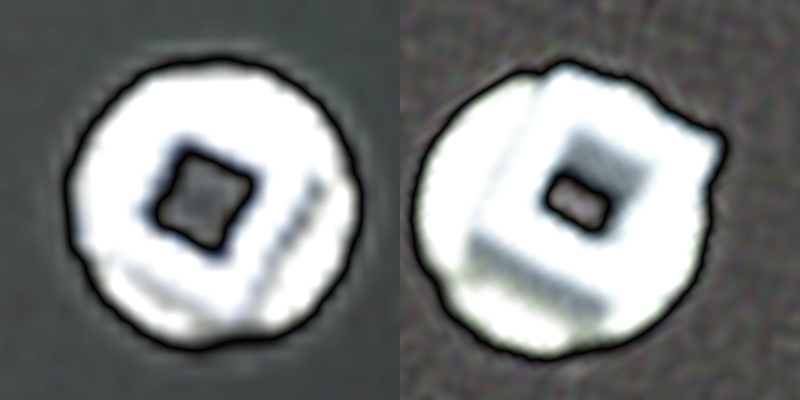

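Emit:
play_rows(
  motion=[
    [[-3.6,-28.7,0],[0,0,0]],
    [[-3.6,-28.7,0],[0,0,0]],
    [[-3.6,-28.7,0],[0,0,0]],
    [[-3.6,-28.7,0],[0,0,0]],
    [[-3.6,-28.7,0],[0,0,0]],
    [[-3.6,-28.7,0],[0,0,0]],
    [[-3.6,-28.7,0],[0,0,0]],
    [[-3.6,-28.7,0],[0,0,0]],
    [[-3.6,-28.7,0],[0,0,0]],
    [[-3.6,-28.7,0],[0,0,0]],
    [[-3.6,-28.7,0],[0,0,0]],
    [[-3.6,-28.7,0],[0,0,0]],
    [[-3.6,-28.7,0],[0,0,0]],
    [[-3.6,-28.7,0],[0,0,0]],
    [[-3.6,-28.7,0],[0,0,0]],
    [[-3.6,-28.7,0],[0,0,0]],
    [[-3.6,-28.7,0],[0,0,0]],
    [[0,0,0],[0,0,0]],
  ],
)

```text
time_s: 41.53
eef_pos: [466.2, 320.5, 150.7]
ee_rot: [-0.0, 0.996, 0.09, -0.001]
force: [0.3, 0.3, 0.1]
grip_width: 0.7
```

Emit:
play_rows(
  motion=[
    [[0,0,10],[0,0,-5.89]],
    [[0,0,10],[0,0,-5.89]],
    [[0,0,10],[0,0,-5.89]],
    [[0,0,10],[0,0,-5.89]],
    [[0,0,10],[0,0,-5.89]],
    [[0,0,10],[0,0,-5.89]],
    [[0,0,10],[0,0,-5.89]],
    [[0,0,10],[0,0,-5.89]],
    [[0,0,10],[0,0,-5.89]],
    [[0,0,10],[0,0,0]],
    [[0,0,5],[0,0,0]],
    [[0,0,0],[0,0,0]],
    [[0,0,0],[0,0,0]],
    [[0,0,0],[0,0,0]],
  ],
)

```text
time_s: 42.7
eef_pos: [468.6, 316.9, 47.1]
ee_rot: [0.0, 0.853, 0.523, 0.0]
force: [0.5, 0.8, 0.0]
grip_width: 0.705
```

```bash
python3 - <<'E'
from h import *
p,psi,s=st(); print(p,psi,s["time_s"]); print(rows(467.5-p[0],317-p[1],-19.3-p[2],1))
E
```

```text
[468.58989695 316.91082975  47.07305957] 63.00181597486275 42.7
(1, [-0.42, -1.01, 66.37])
```

Emit:
play_rows(
  motion=[
    [[-0.4,-0.7,20],[0,0,0]],
    [[0,0,20],[0,0,0]],
    [[0,0,12],[0,0,0]],
    [[0,0,6],[0,0,0]],
    [[0,0,4],[0,0,0]],
    [[0,0,2],[0,0,0]],
    [[0,0,0],[0,0,0]],
    [[0,0,2.5],[0,0,0]],
    [[0,0,0],[0,0,0]],
    [[0,0,0],[0,0,0]],
  ],
)

```text
time_s: 43.53
eef_pos: [467.6, 316.9, -19.6]
ee_rot: [0.0, 0.852, 0.523, 0.0]
force: [-0.6, 0.2, 0.3]
grip_width: 0.702
```

Emit:
play_rows(
  motion=[
    [[0,0,0],[0,0,0]],
    [[0,0,0],[0,0,0]],
    [[0,0,0],[0,0,0]],
    [[0,0,0],[0,0,0]],
    [[0,0,0],[0,0,0]],
    [[0,0,0],[0,0,0]],
    [[0,0,0],[0,0,0]],
    [[0,0,0],[0,0,0]],
  ],
  fingers=20,
  squeeze=30,
)

```text
time_s: 44.2
eef_pos: [467.7, 316.9, -19.6]
ee_rot: [0.0, 0.852, 0.523, 0.0]
force: [-0.1, -0.7, 5.3]
grip_width: 0.313
```

Emit:
play_rows(
  motion=[
    [[0,0,0],[0,0,0]],
    [[0,0,0],[0,0,0]],
    [[0,0,0],[0,0,0]],
    [[0,0,0],[0,0,0]],
    [[0,0,0],[0,0,6]],
    [[0,0,0],[0,0,6]],
    [[0,0,0],[0,0,6]],
    [[0,0,0],[0,0,6]],
    [[0,0,0],[0,0,6]],
    [[0,0,0],[0,0,6]],
    [[0,0,0],[0,0,6]],
    [[0,0,0],[0,0,6]],
    [[0,0,0],[0,0,6]],
    [[0,0,0],[0,0,6]],
    [[0,0,0],[0,0,6]],
    [[0,0,0],[0,0,6]],
    [[0,0,0],[0,0,6]],
    [[0,0,0],[0,0,6]],
    [[0,0,0],[0,0,6]],
    [[0,0,0],[0,0,0]],
  ],
  fingers=60,
)

```text
time_s: 45.87
eef_pos: [467.4, 316.8, -20.0]
ee_rot: [0.0, 0.972, -0.235, -0.0]
force: [-0.9, 0.1, 0.3]
grip_width: 0.702
```

Emit:
play_rows(
  motion=[
    [[0,0,0],[0,0,0]],
    [[0,0,0],[0,0,0]],
    [[0,0,0],[0,0,0]],
    [[0,0,0],[0,0,0]],
    [[0,0,0],[0,0,0]],
    [[0,0,0],[0,0,0]],
    [[0,0,0],[0,0,0]],
    [[0,0,0],[0,0,0]],
    [[0,0,0],[0,0,0]],
  ],
  fingers=15,
  squeeze=50,
)

```text
time_s: 46.62
eef_pos: [467.6, 316.9, -19.7]
ee_rot: [-0.0, 0.973, -0.233, 0.0]
force: [-1.1, 0.0, 5.4]
grip_width: 0.31
```

```bash
python3 - <<'E'
from h import *
p,psi,s=st(); print(p,psi,s["time_s"],s["force"])
E
```

```text
[467.63534234 316.85637228 -19.69691961] -26.910854839661596 46.6167 [-1.07896035  0.03250983  5.37392058]
```

Lift 150 and turn 37° anticlockwise to ψ = 10.

Emit:
play_rows(
  motion=[
    [[0,0,-5],[0,0,0]],
    [[0,0,-15],[0,0,0]],
    [[0,0,-25],[0,0,0]],
    [[0,0,-25],[0,0,0]],
    [[0,0,-25],[0,0,0]],
    [[0,0,-25],[0,0,0]],
    [[0,0,-20],[0,0,0]],
    [[0,0,-11],[0,0,0]],
    [[0,0,0],[0,0,-4.63]],
    [[0,0,0],[0,0,-4.63]],
    [[0,0,0],[0,0,-4.63]],
    [[0,0,0],[0,0,-4.63]],
    [[0,0,0],[0,0,-4.63]],
    [[0,0,0],[0,0,-4.63]],
    [[0,0,0],[0,0,-4.63]],
    [[0,0,0],[0,0,-4.63]],
    [[0,0,0],[0,0,0]],
    [[0,0,0],[0,0,0]],
    [[0,0,0],[0,0,0]],
  ],
)

```text
time_s: 48.2
eef_pos: [467.3, 316.7, 130.7]
ee_rot: [0.0, 0.996, 0.087, -0.0]
force: [0.9, 0.2, -0.4]
grip_width: 0.308
```

```bash
python3 - <<'E'
from h import *
p,psi,s=st(); print(p,psi,s["force"],s["grip_width"]); print(rows(613.9-p[0],-152.6-p[1],0,20))
E
```

```text
[467.27987044 316.71716067 130.7261269 ] 9.986020523702706 [ 0.89217797  0.18746402 -0.42641877] 0.3083741702147673
(20, [3.15, 24.38, 0.0])
```

Emit:
play_rows(
  motion=[
    [[3.15,24.38,0],[0,0,0]],
    [[3.15,24.38,0],[0,0,0]],
    [[3.15,24.38,0],[0,0,0]],
    [[3.15,24.38,0],[0,0,0]],
    [[3.15,24.38,0],[0,0,0]],
    [[3.15,24.38,0],[0,0,0]],
    [[3.15,24.38,0],[0,0,0]],
    [[3.15,24.38,0],[0,0,0]],
    [[3.15,24.38,0],[0,0,0]],
    [[3.15,24.38,0],[0,0,0]],
    [[3.15,24.38,0],[0,0,0]],
    [[3.15,24.38,0],[0,0,0]],
    [[3.15,24.38,0],[0,0,0]],
    [[3.15,24.38,0],[0,0,0]],
    [[3.15,24.38,0],[0,0,0]],
    [[3.15,24.38,0],[0,0,0]],
    [[3.15,24.38,0],[0,0,0]],
    [[3.15,24.38,0],[0,0,0]],
    [[3.15,24.38,0],[0,0,0]],
    [[3.15,24.38,0],[0,0,0]],
  ],
)

```text
time_s: 49.87
eef_pos: [615.3, -153.3, 130.9]
ee_rot: [-0.0, 0.996, 0.087, -0.0]
force: [-0.1, 0.2, -0.5]
grip_width: 0.305
```

Emit:
play_rows(
  motion=[
    [[0,0,0],[0,0,0]],
    [[0,0,0],[0,0,0]],
    [[0,0,0],[0,0,0]],
  ],
)

```text
time_s: 50.12
eef_pos: [614.9, -151.6, 130.8]
ee_rot: [-0.0, 0.996, 0.088, -0.0]
force: [0.5, 0.9, -0.4]
grip_width: 0.312
```

```bash
python3 - <<'E'
from h import *
p,psi,s=st(); print(p,psi,s["force"],s["grip_width"]); print(rows(613.9-p[0],-152.6-p[1],0,1))
E
```

```text
[ 614.92525967 -151.59363827  130.82843451] 10.070248807735425 [ 0.52622925  0.93727066 -0.38267983] 0.31191391789376
(1, [-1.19, 0.81, 0.0])
```

Emit:
play_rows(
  motion=[
    [[-0.8,0.5,10],[0,0,0]],
    [[0,0,10],[0,0,0]],
    [[0,0,5],[0,0,0]],
    [[0,0,3],[0,0,0]],
    [[0,0,3],[0,0,0]],
    [[0,0,2],[0,0,0]],
    [[0,0,2],[0,0,0]],
    [[0,0,0],[0,0,0]],
  ],
)

```text
time_s: 50.78
eef_pos: [614.4, -152.8, 95.8]
ee_rot: [-0.0, 0.996, 0.088, -0.0]
force: [-0.4, -0.2, -0.7]
grip_width: 0.306
```

Emit:
play_rows(
  motion=[
    [[0,0,3],[0,0,0]],
    [[0,0,3],[0,0,0]],
    [[0,0,3],[0,0,0]],
    [[0,0,3],[0,0,0]],
    [[0,0,0],[0,0,0]],
  ],
)

```text
time_s: 51.2
eef_pos: [614.2, -152.6, 83.2]
ee_rot: [-0.0, 0.996, 0.088, -0.0]
force: [0.1, -0.1, 0.2]
grip_width: 0.304
```

Emit:
play_rows(
  motion=[
    [[0,0,5],[0,0,0]],
    [[0,0,5],[0,0,0]],
    [[0,0,3],[0,0,0]],
    [[0,0,2],[0,0,0]],
    [[0,0,0],[0,0,0]],
    [[0,0,0],[0,0,0]],
  ],
)

```text
time_s: 51.7
eef_pos: [614.3, -152.7, 68.7]
ee_rot: [-0.0, 0.996, 0.088, -0.0]
force: [-2.2, -0.5, -2.8]
grip_width: 0.303
```

Emit:
play_rows(
  motion=[
    [[0,0,2],[0,0,0]],
    [[0,0,1],[0,0,0]],
    [[0,0,0],[0,0,0]],
    [[0,0,0],[0,0,0]],
  ],
)

```text
time_s: 52.03
eef_pos: [614.4, -152.9, 66.3]
ee_rot: [0.0, 0.996, 0.088, -0.0]
force: [-4.9, -1.4, 3.4]
grip_width: 0.305
```

Emit:
play_rows(
  motion=[
    [[0,0,0.7],[0,0,0]],
    [[0,0,0],[0,0,0]],
    [[0,0,0],[0,0,0]],
  ],
)

```text
time_s: 52.28
eef_pos: [614.4, -152.9, 66.3]
ee_rot: [0.0, 0.996, 0.088, 0.0]
force: [-6.8, -0.1, 7.3]
grip_width: 0.309
```

Emit:
play_rows(
  motion=[
    [[0,0,0],[0,0,0]],
    [[0,0,0],[0,0,0]],
    [[0,0,0],[0,0,0]],
    [[0,0,0],[0,0,0]],
    [[0,0,-10],[0,0,0]],
    [[0,0,-25],[0,0,0]],
    [[0,0,-30],[0,0,0]],
    [[0,0,-25],[0,0,0]],
    [[0,0,-10],[0,0,0]],
    [[0,0,0],[0,0,0]],
    [[0,0,0],[0,0,0]],
  ],
  fingers=60,
)

```text
time_s: 53.2
eef_pos: [614.3, -152.7, 164.8]
ee_rot: [-0.0, 0.996, 0.088, -0.0]
force: [-0.2, -0.2, -0.5]
grip_width: 0.705
```

```bash
python3 - <<'E'
from h import *
p,psi,s=st(); print(p,psi,s["time_s"]); print(rows(522.3-p[0],-234-p[1],0,5))
S=ctrl.capture("side")[:,:,::-1];T=ctrl.capture("top")[:,:,::-1]
a=cv2.resize(S[100:200,270:390],(480,400),interpolation=cv2.INTER_CUBIC);b=cv2.resize(T[130:250,360:480],(320,400)) if 0 else cv2.resize(S[200:360,170:298],(320,400))
cv2.imwrite("pics/e1.png",cv2.hconcat([a,b]))
E
```

```text
[ 614.27787423 -152.67943706  164.79463292] 10.121241455604178 53.2
(5, [-20.97, 12.78, 0.0])
```

View pics/e1.png

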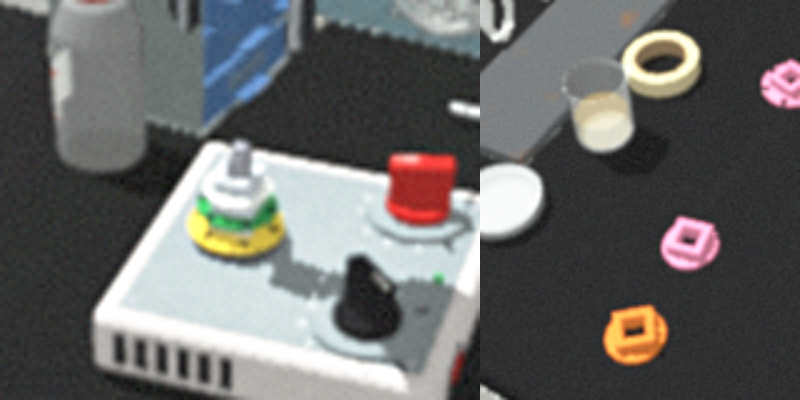

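The stack is yellow, green, white, all seated flat. On to the clamp knob.

Emit:
play_rows(
  motion=[
    [[-21,12.8,0],[0,0,0]],
    [[-21,12.8,0],[0,0,0]],
    [[-21,12.8,0],[0,0,0]],
    [[-21,12.8,0],[0,0,0]],
    [[-21,12.8,0],[0,0,0]],
    [[0,0,0],[0,0,0]],
  ],
)

```text
time_s: 53.8
eef_pos: [519.5, -236.3, 164.0]
ee_rot: [-0.001, 0.996, 0.087, -0.001]
force: [0.2, -0.3, 0.2]
grip_width: 0.7
```

Emit:
play_rows(
  motion=[
    [[0,0,3],[0,0,-7]],
    [[0,0,3],[0,0,-7]],
    [[0,0,3],[0,0,-7]],
    [[0,0,3],[0,0,-7]],
    [[0,0,3],[0,0,-7]],
    [[0,0,3],[0,0,-7]],
    [[0,0,3],[0,0,-7]],
    [[0,0,3],[0,0,-7]],
    [[0,0,3],[0,0,-7]],
    [[0,0,3],[0,0,-7]],
    [[0,0,3],[0,0,-7]],
    [[0,0,3],[0,0,-7]],
    [[0,0,3],[0,0,-7]],
    [[0,0,3],[0,0,-7]],
    [[0,0,3],[0,0,-7]],
    [[0,0,0],[0,0,0]],
    [[0,0,0],[0,0,0]],
    [[0,0,0],[0,0,0]],
  ],
)

```text
time_s: 55.3
eef_pos: [522.3, -234.0, 120.0]
ee_rot: [-0.0, 0.538, 0.843, 0.0]
force: [0.1, -0.2, -0.2]
grip_width: 0.701
```

```bash
python3 - <<'E'
from h import *
p,psi,s=st(); print(p,psi,s["time_s"],s["joints"]); print(rows(522.3-p[0],-234-p[1],50-p[2],1))
E
```

```text
[ 522.31875262 -234.0013372   119.96448876] 114.92365968708452 55.3 [-6.25845637e-01  4.92173167e-01  1.46648548e+00  5.65713903e-05
  1.18373458e+00 -2.63166326e+00]
(1, [0.01, -0.02, 69.96])
```

Emit:
play_rows(
  motion=[
    [[0,0,20],[0,0,0]],
    [[0,0,20],[0,0,0]],
    [[0,0,14],[0,0,0]],
    [[0,0,8],[0,0,0]],
    [[0,0,5],[0,0,0]],
    [[0,0,3],[0,0,0]],
    [[0,0,0],[0,0,0]],
    [[0,0,0],[0,0,0]],
  ],
)

```text
time_s: 55.97
eef_pos: [522.7, -234.4, 51.0]
ee_rot: [0.001, 0.537, 0.844, -0.0]
force: [-1.1, -0.1, -0.1]
grip_width: 0.703
```

Emit:
play_rows(
  motion=[
    [[0,0,0],[0,0,0]],
    [[0,0,0],[0,0,0]],
    [[0,0,0],[0,0,0]],
    [[0,0,0],[0,0,0]],
    [[0,0,0],[0,0,0]],
    [[0,0,0],[0,0,0]],
    [[0,0,0],[0,0,0]],
    [[0,0,0],[0,0,0]],
    [[0,0,0],[0,0,0]],
  ],
  fingers=0,
  squeeze=25,
)

```text
time_s: 56.72
eef_pos: [521.6, -232.3, 50.9]
ee_rot: [-0.002, 0.536, 0.844, 0.001]
force: [-5.5, 10.3, 9.9]
grip_width: 0.16
```

Emit:
play_rows(
  motion=[
    [[0,0,0],[0,0,6]],
    [[0,0,0],[0,0,6]],
    [[0,0,0],[0,0,6]],
    [[0,0,0],[0,0,6]],
    [[0,0,0],[0,0,6]],
    [[0,0,0],[0,0,6]],
    [[0,0,0],[0,0,6]],
    [[0,0,0],[0,0,6]],
    [[0,0,0],[0,0,6]],
    [[0,0,0],[0,0,6]],
  ],
)

```text
time_s: 57.55
eef_pos: [521.3, -234.2, 50.9]
ee_rot: [-0.001, 0.888, 0.461, -0.001]
force: [-7.2, 0.6, 7.7]
grip_width: 0.156
```

```bash
python3 - <<'E'
from h import *
p,psi,s=st(); print(p,psi,s["wrist_torque"],s["force"],s["grip_width"],s["joints"][5])
E
```

```text
[ 521.34124106 -234.17409455   50.93155249] 54.8526209793728 [0.02178504 1.41033221 0.08449979] [-7.23996499  0.55661157  7.7323468 ] 0.1556922297317985 -1.5830157076460156
```

Emit:
play_rows(
  motion=[
    [[-1,0,0],[0,0,6]],
    [[0,0,0],[0,0,6]],
    [[0,0,0],[0,0,6]],
    [[0,0,0],[0,0,6]],
    [[0,0,0],[0,0,6]],
    [[0,0,0],[0,0,6]],
    [[0,0,0],[0,0,6]],
    [[0,0,0],[0,0,6]],
    [[0,0,0],[0,0,6]],
    [[0,0,0],[0,0,6]],
    [[0,0,0],[0,0,6]],
    [[0,0,0],[0,0,6]],
    [[0,0,0],[0,0,6]],
  ],
)

```text
time_s: 58.63
eef_pos: [519.0, -234.7, 50.9]
ee_rot: [-0.0, 0.98, -0.2, -0.004]
force: [-17.9, 1.0, 14.0]
grip_width: 0.161
```

Emit:
play_rows(
  motion=[
    [[0,0,0],[0,0,4]],
    [[0,0,0],[0,0,4]],
    [[0,0,0],[0,0,3]],
    [[0,0,0],[0,0,3]],
    [[0,0,0],[0,0,0]],
  ],
)

```text
time_s: 59.05
eef_pos: [518.7, -234.5, 50.8]
ee_rot: [0.0, 0.948, -0.317, -0.004]
force: [-18.2, 3.9, 14.0]
grip_width: 0.16
```

```bash
python3 - <<'E'
from h import *
p,psi,s=st(); print(p,psi,s["wrist_torque"],s["force"],s["grip_width"],s["joints"][5])
E
```

```text
[ 518.73555191 -234.48926393   50.84137556] -36.94627795371568 [0.52844038 3.16028088 0.46076555] [-18.22678153   3.9249302   14.00767954] 0.15956440821716456 0.01780457323387543
```

Emit:
play_rows(
  motion=[
    [[-2.5,0,0],[0,0,0]],
    [[0,0,0],[0,0,3]],
    [[0,0,0],[0,0,3]],
    [[0,0,0],[0,0,0]],
    [[0,0,0],[0,0,0]],
  ],
)

```text
time_s: 59.47
eef_pos: [519.0, -233.9, 51.0]
ee_rot: [0.001, 0.931, -0.364, -0.001]
force: [-6.5, -0.2, 6.1]
grip_width: 0.154
```

```bash
python3 - <<'E'
from h import *
p,psi,s=st(); print(p,psi,s["wrist_torque"],s["force"],s["grip_width"],s["joints"][5])
E
```

```text
[ 518.95630929 -233.94908206   51.01883424] -42.70605689055566 [-0.11847162  1.04856885  1.37452196] [-6.46451297 -0.24752251  6.14607628] 0.15411416507264414 0.11860551440273598
```

Emit:
play_rows(
  motion=[
    [[0,0,0],[0,0,3]],
    [[0,0,0],[0,0,2]],
    [[0,0,0],[0,0,0]],
  ],
)

```text
time_s: 59.72
eef_pos: [519.0, -234.0, 51.1]
ee_rot: [0.002, 0.915, -0.403, -0.001]
force: [-6.5, -1.0, 7.3]
grip_width: 0.155
```

```bash
python3 - <<'E'
from h import *
p,psi,s=st(); print(p,psi,s["wrist_torque"],s["force"],s["grip_width"])
E
```

```text
[ 518.95398017 -233.96843917   51.14920571] -47.59235654793474 [-0.04609057  1.11009547  2.88249891] [-6.51736182 -1.01528281  7.27730561] 0.15532485173999203
```

Emit:
play_rows(
  motion=[
    [[0,0,0],[0,0,-3]],
    [[0,0,0],[0,0,-3]],
    [[0,0,0],[0,0,0]],
    [[0,0,0],[0,0,0]],
    [[0,0,0],[0,0,0]],
    [[0,0,0],[0,0,0]],
    [[0,0,-25],[0,0,0]],
    [[0,0,-30],[0,0,0]],
    [[0,0,-30],[0,0,0]],
    [[0,0,-30],[0,0,0]],
    [[0,0,-20],[0,0,0]],
    [[0,0,0],[0,0,0]],
  ],
  fingers=60,
)

```text
time_s: 60.72
eef_pos: [521.2, -234.6, 190.0]
ee_rot: [0.001, 0.934, -0.358, 0.004]
force: [0.3, -0.0, 0.3]
grip_width: 0.703
```

Emit:
play_rows(
  motion=[
    [[4.3,29.7,0],[0,0,0]],
    [[4.3,29.7,0],[0,0,0]],
    [[4.3,29.7,0],[0,0,0]],
    [[4.3,29.7,0],[0,0,0]],
    [[4.3,29.7,0],[0,0,0]],
    [[4.3,29.7,0],[0,0,0]],
    [[4.3,29.7,0],[0,0,0]],
    [[0,0,0],[0,0,0]],
    [[0,0,0],[0,0,0]],
  ],
)

```text
time_s: 61.47
eef_pos: [402.5, -409.0, 184.5]
ee_rot: [-0.0, 0.933, -0.359, -0.0]
force: [-0.2, 0.2, 0.3]
grip_width: 0.704
```

```bash
python3 - <<'E'
from h import *
T=ctrl.capture("top")[:,:,::-1];S=ctrl.capture("side")[:,:,::-1]
T0=cv2.imread("pics/top0.png")
r=[rect("top",T,(496,-104.5),101,33,6),rect("top",T,(518,-232),101,33,6)]
a=cv2.hconcat(r); 
b=cv2.hconcat([cv2.resize(T[100:300,180:480],(450,300)),cv2.resize(S[110:190,300:393],(346,300),interpolation=cv2.INTER_CUBIC)])
a=cv2.resize(a,(b.shape[1],300*b.shape[1]//800)) if 0 else cv2.copyMakeBorder(cv2.resize(a,(600,300)),0,0,0,b.shape[1]-600,cv2.BORDER_CONSTANT)
cv2.imwrite("pics/f.png",cv2.vconcat([a,b]))
E
```

```text
(no output)
```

View pics/f.png

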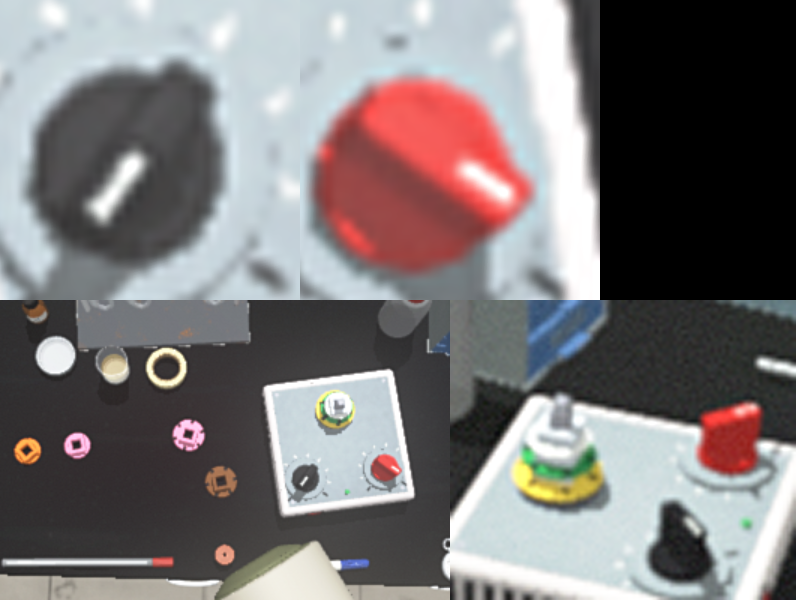

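```bash
python3 -c "
from rig import ctrl
print(ctrl.finish_job())"
```

```text
the job is handed in; nothing more can be done
None
```

The job is handed in: speed off, all three discs that were there stacked on the spindle, and the red clamp turned to its stop. It took about 61 s of the 210 s allowed.

**What I did**
- Turned the black speed knob anticlockwise until it hit the stop, at about 2.2 N m.
- Threaded yellow, then green, then white, hub up. The blue disc was absent. Each went down until contact force showed, and the seat heights stepped by 14 mm. The white disc was knocked about 36 mm aside partway through, so I re-measured it before gripping it.
- Turned the red clamp knob clockwise last, to its stop at about 2.9 N m.

**Last checks**
- The final pictures show the stack in the right order and flat.
- The bystanders and the look-alikes look untouched by eye; I did not measure them.
- The knob pointers read 143° and -124°. I expected stops at about 144° and -126°, so both agree within my reading error of about 2°. After releasing the knobs I did not grip them again to confirm.

**What did not match**
- **First knob grip:** it closed on air, because the fingertips sit about 20–25 mm above the reported TCP. I worked that offset out by contact and allowed for it in every later grip.
- **Camera:** it placed the speed knob about 4 mm away from where the arm felt it.

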